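Beakers mouth down on the draining station, stop clamped

TASK

The rinsed glass beakers stand mouth up along the front of the bench; put every one of them to drain. Free the clamp knob of the draining station's sliding stop and slide the stop back out of the way, turn each beaker mouth down and stand them in one close row along the middle of the steel plate, starting at the fixed end wall, then slide the stop up against the last beaker and lock it with the knob. Leave the other things on the bench where they are.

Things in the scene. Friction and masses are not known exactly. Their poses are not given: they have to be found in the camera images.
- station: The draining station, fixed: a steel plate 165 x 370 x 10 mm with dark drain slots. Origin on the bench under the lane's middle; y runs along the lane (plate from -185 to +185 mm), z up, x to the back rail (plate from -57 to +108 mm). Beakers stand on the plate's top, z = 10 mm, along the middle line x = 0. A rail, 24 mm wide, top at z = 33 mm, lies along x = +80 mm.
- wall_face (a point): Middle of the inner face of the fixed end wall, on the lane's middle line at station y = -165 mm, 30 mm above the bench; axes as the station's. The wall is an aluminium plate 100 mm wide across the lane, top 50 mm above the bench; the row of beakers starts here and goes on along station +y.
- carriage (a joint): Position of the sliding stop along the rail, 0 to 0.25 m, growing away from the end wall (station +y). The face of its blade is 30 mm + this value from the inner face of the end wall. Start: 0 to 0.05. Free, it takes about 2 N to push; locked, the clamp holds it fast.
- blade_face (a point): Point on the face of the stop's blade that looks to the end wall, on the lane's middle line, 30 mm above the bench; axes as the station's. The blade is an aluminium plate 8 mm thick, 12 to 48 mm above the bench, from station x = -27 mm to the grey saddle (44 x 44 mm, top at 46 mm) that rides on the rail.
- knob (a joint): Angle of the clamp knob on the saddle, 0 to 1.4 rad (end stops), growing counter-clockwise seen from above. 0: free, wing in line with the rail. 1.4: fully locked, wing nearly across the rail. The clamp bites from about 0.7 rad; turning takes 0.1 to 0.2 N m; it stays where it is left. Start: locked, 1.2 to 1.4.
- knob_grip (a point): On the knob's vertical axis above the rail, half way up its black wing, 74 mm above the bench, 22 mm farther from the end wall than the blade's face. Wing 12 mm thick, 40 mm long, 24 mm high. The point turns with the knob: y along the wing, x across it (fingers close along x). Held by the wing, the freed stop can be slid along.
- beaker_1: Glass beaker, 44 mm across (spout 1 mm more), 57 mm high, wall about 2 mm, 50 g. Origin at the centre of the outside of its bottom, z axis towards the mouth. Stands mouth up at the start, may be absent (None): two or three of the three are there.
- mouth_1 (a point): Centre of the mouth of beaker_1, 57 mm from its origin along its z axis.
- beaker_2: Glass beaker, 44 mm across (spout 1 mm more), 57 mm high, wall about 2 mm, 50 g. Origin at the centre of the outside of its bottom, z axis towards the mouth. Stands mouth up at the start, may be absent (None): two or three of the three are there.
- mouth_2 (a point): Centre of the mouth of beaker_2, 57 mm from its origin along its z axis.
- beaker_3: Glass beaker, 44 mm across (spout 1 mm more), 57 mm high, wall about 2 mm, 50 g. Origin at the centre of the outside of its bottom, z axis towards the mouth. Stands mouth up at the start, may be absent (None): two or three of the three are there.
- mouth_3 (a point): Centre of the mouth of beaker_3, 57 mm from its origin along its z axis.
- edging: Low aluminium edging fixed to the bench round the beakers, 14 mm high, 10 mm thick: one 660 mm strip along y through its origin, and from its ends two 240 mm strips away from the robot. It keeps a rolling beaker on the bench; it does not move.
- mortar: Small brown stone mortar (bowl), 66 mm wide, 30 mm high; leave alone. Origin under its centre.
- jar: White powder jar with lid, 62 mm wide, 83 mm high; leave alone. Origin under its centre.
- tweezers: Steel tweezers, 122 mm long, lying on the bench; leave alone.
- card: Small black card with a round window, 66 x 48 x 9 mm, lying on the bench; leave alone.

How it is judged:
By the outcome, as a careful person would: the job done as asked, in the order asked, and still so for the second after the job is handed in, with the robot touching nothing.
Of beaker_1, beaker_2, beaker_3 only 2 to 3 are there at a start; the rules pass over those that are not, and their reading is None.
At some moment in a run one of beaker_1, beaker_2, beaker_3 may be knocked a few centimetres aside while the robot is not near it.
Once in a run the grip may slacken for a moment while it holds something.
It also fails if it takes over 210 s, if anything falls off the work surface, if the arm or the gripper's body presses on something with over 40 N, if the wrist force passes 120 N, or if a joint passes its speed limit or range.

ROBOT

A 7-joint arm with a two-finger parallel gripper is mounted at the origin on a cart in front of the work surface, level with it; the furniture and walls round the work are solid. World frame = base frame: x ahead of the robot, y to its left, z up, the work surface at z = 0. Lengths are in m, angles in rad, forces in N, time in s.
With the tool pointing down it reaches from about 0.4 to 0.85 m from the base axis. Payload 4.5 kg.
Tool frame: the origin (TCP) lies on the mounting face of the last link; the fingertips stand 166 mm ahead of it and the grasp point (between the pads) lies 147 mm ahead of it; z points along the fingers, y is the line along which they close (so a half turn about z gives the same grasp; the last joint's range is limited). The gripper opens to 88 mm and grips with 3 to 60 N. Pads are 18 mm wide; open, the fingers measure 123 mm over their backs; the gripper's body (75 mm by 187 mm) begins 45 mm behind the grasp point.
Start: joints at [1.299, 0.689, -0.195, 1.565, 0.157, 0.902, -0.215], TCP at [0.188, -0.596, 0.405] pointing down, gripper open.
Joint ranges: [-3.01, 3.01], [-0.46, 2.08], [-1.47, 1.51], [0.13, 2.56], [-1, 4.14], [0.04, 2.09], [-2.66, 2.66]. Speed limits (rad/s): [2.57, 2.57, 3.14, 3.14, 3.14, 3.14, 3.14].

INTERFACE

Orientations are given as a 3x3 rotation matrix whose columns are the frame's x, y, z axes.
In Python, from cell import readout, optics, order gives the robot as it stands. The module is installed in compiled form; this text tells all that it offers.
- The arm moves only by the shell command python3 -m inch 'ROWS' [FORCE]. ROWS is a JSON object of lists of equal length, an entry for each row: "hand": the finger opening in m, from 0 to 0.0881; "delta_pos": the shift along the tool's x, y, z in m, a list of three; "yaw": the turn about the tool's z in rad. A call has 1 to 12 rows; each row is the pose to reach, as a shift and turn from the pose commanded when the call began, along the tool's axes at that moment; what a row does not reach only later rows make up. A row lasts 1/8 s, in which the tool goes at most 62.5 mm and 10.7 degrees, less where a joint would pass 70% of its speed; a pose out of reach is approached as far as the arm can. A call with a gripper value outside its range is refused whole. The fingers move at their own pace and stop on an object; FORCE is the grip in N (left out, the last holds). Time passes only in rows, so rows that repeat a pose let the fingers close. It gives the time, the measured TCP pose, the force, the opening and the grip force at its end, in the units of the state.
- readout.state(): the state, without advancing time (a new reading comes with each control period).
- optics.read_camera(name): name is "side" or "top" or "wrist"; returns a dict with "pixels" (480x640x3 uint8, red, green, blue), "vfov" (degrees; the focal length in pixels is half the picture's height over the tangent of half this angle, whatever the lens; pixels are square), "cx", "cy" (the principal point, pixels), "xyz" and "rotation" of the camera in the world. Camera axes: x right, y down, z forward; pixel columns grow to the right and rows downward; lengths in m; the calibration is good to about 2 mm. A picture is of the moment at which its call begins. There is no depth.
- order.sign_off(): hands the job in; it is judged then, once.
The state is a dict: "time": time; "joint_pos": joint angles; "dq": joint speeds; "joint_efforts": joint torques, N m; "tool_pos": TCP position; "orientation": TCP orientation; "force": force on the tool from outside, world axes, zero at the start; "wrist_torque": the same for the moment, N m; "width": opening from 0.0 (shut) to 1.0 (fully open); "grip_force": force on a finger pad.
Only numpy, scipy, OpenCV 4.12 (cv2) and the standard library are available. Lean on these libraries where they do the work, as an engineer would, in place of code of your own. Each camera call takes 0.05 s, during which the arm holds its last target. There are 200 camera calls.

## Working session

There is one attempt and no reset: what is moved stays moved. The work goes in short steps, Python scripts to look and compute and a shell command to move; the robot and the scene stay as the last step left them, time stands still between calls to the robot, and variables do not carry over. Pictures are saved under pics/ and viewed, at most 14 in all, crops included, and the job is handed in when it is done.

```bash
mkdir -p pics
cat > h.py <<'E'
import numpy as np, cv2
from cell import readout, optics, order
def shot(n,fn=None):
    c=optics.read_camera(n)
    if fn: cv2.imwrite('pics/'+fn,c['pixels'][:,:,::-1])
    return c
def ray(c,u,v):
    f=240/np.tan(np.radians(c['vfov'])/2)
    d=np.array(c['rotation'])@np.array([(u-c['cx'])/f,(v-c['cy'])/f,1]); return np.array(c['xyz']),d
def onz(c,u,v,z):
    o,d=ray(c,u,v); return o+d*(z-o[2])/d[2]
def proj(c,p):
    f=240/np.tan(np.radians(c['vfov'])/2)
    q=np.array(c['rotation']).T@(np.array(p)-c['xyz']); return [c['cx']+f*q[0]/q[2],c['cy']+f*q[1]/q[2]]
def st():
    s=readout.state(); print('t',s['time'],'p',np.round(s['tool_pos'],4),'F',np.round(s['force'],1),'w',round(s['width']*88.1,1),'g',s['grip_force']); return s
E
python3 - <<'E'
from h import *
np.set_printoptions(suppress=True,precision=3)
for n in('side','top','wrist'):
    c=shot(n,n+'0.png'); print(n,c['vfov'],c['cx'],c['cy'],c['xyz'],np.array(c['rotation']).round(3).tolist())
s=st();print(np.array(s['orientation']))
E
```

```text
side 44.69216646971369 326.75674102074254 233.31205877575314 [ 0.039 -1.364  0.729] [[0.919, -0.18, 0.351], [-0.394, -0.389, 0.833], [-0.013, -0.904, -0.428]]
top 52.3303638408759 308.17855231533474 239.099942178313 [ 0.496 -0.066  1.102] [[-0.01, -0.997, 0.073], [-1.0, 0.011, 0.013], [-0.014, -0.073, -0.997]]
wrist 60.14559775150849 318.0665221857795 234.83661506096868 [ 0.258 -0.574  0.384] [[0.3, -0.914, -0.273], [-0.954, -0.288, -0.085], [-0.001, 0.286, -0.958]]
t 0.15 p [ 0.188 -0.596  0.404] F [ 0.8  0.9 -0.8] w 88.2 g 0.0
[[ 0.954  0.301 -0.   ]
 [ 0.301 -0.954  0.001]
 [-0.    -0.001 -1.   ]]
```

View pics/top0.png

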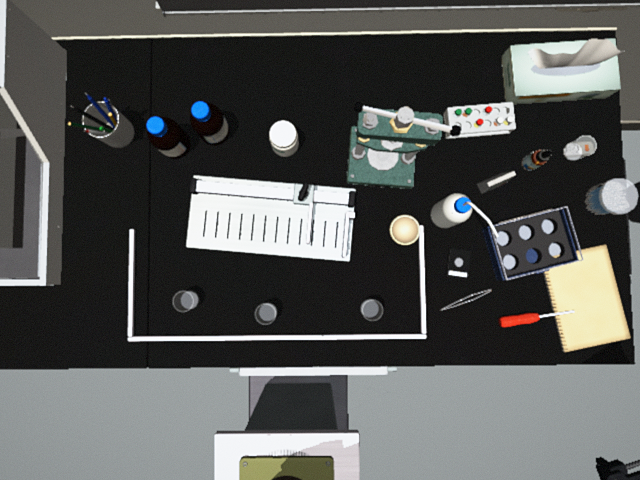

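View pics/side0.png

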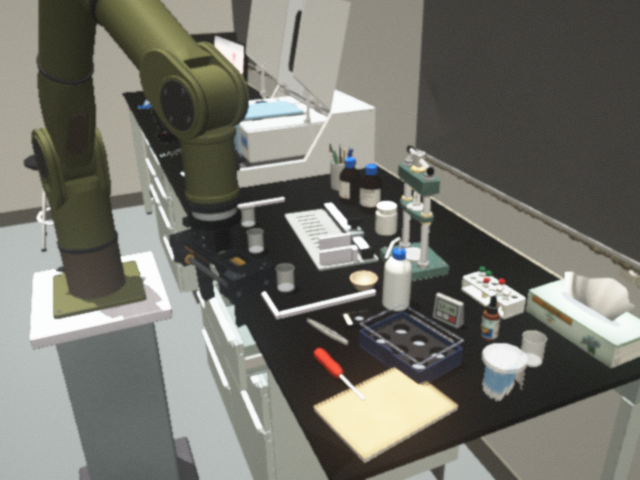

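The top view shows the station plate at about (187-355, 177-262), with the end wall at its right end (350,232), and the knob near (303,192). Three beakers stand at (185,300), (265,312) and (371,309), inside the edging, which spans columns 131-424 with its front strip at row 338. The side view agrees. Next I'll zoom in on the station and the beakers.

Run:
```python
from h import *
i=cv2.imread('pics/top0.png')
cv2.imwrite('pics/c1.png',cv2.resize(i[170:270,180:370],None,fx=4.2,fy=4.2,interpolation=cv2.INTER_CUBIC))
c2=cv2.resize(i[225:350,120:440],None,fx=2.5,fy=2.5,interpolation=cv2.INTER_CUBIC)
cv2.imwrite('pics/c2.png',np.clip(c2*1.5,0,255).astype('u1'))
```

```text
(no output)
```

View pics/c1.png

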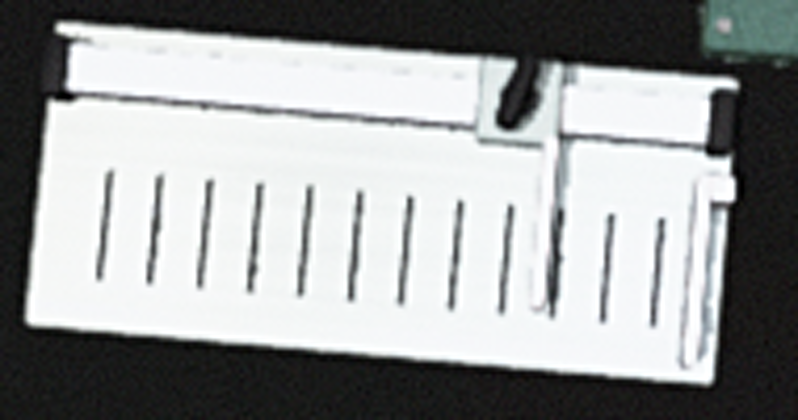

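View pics/c2.png

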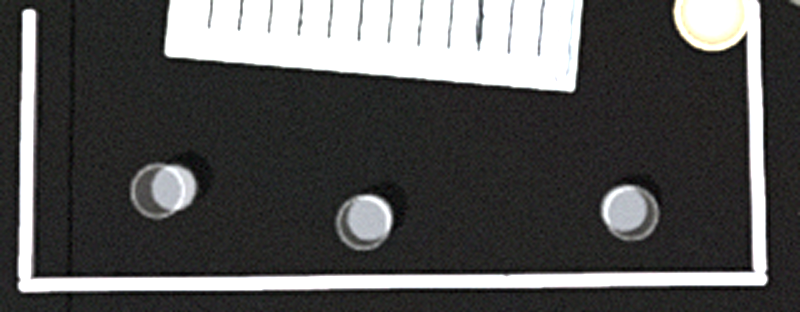

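The zooms are clear. In c1 the plate's front edge runs from (25,325) to (713,383), the wing from (533,62) to (505,125), the blade is at u≈540, and the wall's inner face is at u≈690. In c2 the beaker mouths are at (158,191), (364,223) and (630,213). The edging strips are at u≈28, u≈757 and v≈283.

Run:
```python
from h import *
np.set_printoptions(suppress=True,precision=4)
c=shot('top')
a=lambda u,v:(180+(u+.5)/4.2-.5,170+(v+.5)/4.2-.5)
b=lambda u,v:(120+(u+.5)/2.5-.5,225+(v+.5)/2.5-.5)
P={k:onz(c,*a(*uv),.01) for k,uv in dict(FL=(25,325),FR=(713,383),BL=(57,22),BR=(738,78)).items()}
print(P)
e=P['FL']-P['FR']; e2=P['BL']-P['BR']; print(np.linalg.norm(e),np.linalg.norm(e2))
yaw=np.arctan2(-e[0],e[1]); print('station yaw',yaw)
ys=np.array([-np.sin(yaw),np.cos(yaw),0]); xs=np.array([np.cos(yaw),np.sin(yaw),0])
o1=(P['FL']+P['FR'])/2+.057*xs; o2=(P['BL']+P['BR'])/2-.108*xs; print(o1,o2)
o=(o1+o2)/2;o[2]=0
for n,uv,z in(('knob',(519,93),.086),('bladeR top',(552,303),.048),('wall inner?',(687,365),.05)):
    p=onz(c,*a(*uv),z); print(n,p,'st',(p-o)@xs,(p-o)@ys)
w=onz(c,*a(505,125),.086)-onz(c,*a(533,62),.086);print('wing dir',w, 'len',np.linalg.norm(w),'ang vs rail',np.arctan2(w[1],w[0]))
for n,uv,z in(('f1',(174,189),.003),('m1',(158,191),.057),('f2',(369,217),.003),('m2',(364,223),.057),('f3',(629,208),.003),('m3',(630,213),.057),
 ('eL top',(28,10),.014),('eLb',(25,283),.014),('eRb',(761,280),.014),('eR',(754,10),.014),('mortar',(712,14),.03)): print(n,onz(c,*b(*uv),z))
s=readout.state();print(s['tool_pos'])
R=np.array(s['orientation']);print(R)
```

```text
{'FL': array([0.5616, 0.2242, 0.01  ]), 'FR': array([ 0.5267, -0.143 ,  0.01  ]), 'BL': array([0.7256, 0.2082, 0.01  ]), 'BR': array([ 0.6903, -0.1591,  0.01  ])}
0.36881615498263526 0.3689251969691349
station yaw -0.09483302096197278
[0.6009 0.0352 0.01  ] [0.6004 0.0348 0.01  ]
knob [ 0.6706 -0.0431  0.086 ] st 0.07699245432621915 -0.07109001580980061
bladeR top [ 0.5677 -0.0582  0.048 ] st -0.024000152211082357 -0.09586087819411207
wall inner? [ 0.535 -0.127  0.05 ] st -0.050080598888514856 -0.1674897043786975
wing dir [-0.0316  0.0143  0.    ] len 0.034730670662694016 ang vs rail 2.716897886643748
f1 [0.4422 0.2167 0.003 ]
m1 [0.4433 0.2165 0.057 ]
f2 [0.4157 0.0416 0.003 ]
m2 [0.4146 0.0406 0.057 ]
f3 [ 0.4215 -0.1905  0.003 ]
m3 [ 0.421  -0.1852  0.057 ]
eL top [0.604  0.3468 0.014 ]
eLb [0.3614 0.3455 0.014 ]
eRb [ 0.3585 -0.3037  0.014 ]
eR [ 0.5964 -0.304   0.014 ]
mortar [ 0.5919 -0.2636  0.03  ]
[ 0.1881 -0.5958  0.4043]
[[ 0.9536  0.3011 -0.0004]
 [ 0.3011 -0.9536  0.001 ]
 [-0.0001 -0.0011 -1.    ]]
```

```bash
cat >> h.py <<'E'
YAW=-0.0948; XS=np.array([np.cos(YAW),np.sin(YAW),0]); YS=np.array([-np.sin(YAW),np.cos(YAW),0]); O=np.array([.6006,.035,0])
def stn(x,y,z): return O+x*XS+y*YS+np.array([0,0,z])
def go(g,ang=None):
    "delta in tool axes to bring grasp point to g, tool y (mod pi) to world angle ang"
    s=readout.state(); R=np.array(s['orientation']); p=np.array(s['tool_pos'])+.147*R[:,2]
    d=R.T@(np.array(g)-p); y=0
    if ang is not None: y=-(ang-np.arctan2(R[1,1],R[0,1])); 
    print('delta',d.round(4),'yaw',round(y,3),'(or +-pi)','j',np.round(s['joint_pos'],2))
E
python3 -c "
from h import *
g=stn(.08,-.0725,.175);print(g);go(g,1.146)"
```

```text
[ 0.67337808 -0.04474711  0.175     ]
delta [ 0.6287 -0.3792  0.0826] yaw -2.411 (or +-pi) j [ 1.3   0.69 -0.19  1.57  0.16  0.9  -0.22]
```

```bash
python3 -m inch '{"hand":[0.05,0.05,0.05,0.05,0.05,0.05,0.05,0.05,0.05,0.05,0.05,0.05],"delta_pos":[[0.05,-0.03,0],[0.1,-0.06,0],[0.15,-0.09,0],[0.2,-0.12,0],[0.25,-0.15,0],[0.3,-0.18,0],[0.35,-0.21,0],[0.4,-0.24,0],[0.45,-0.27,0],[0.5,-0.3,0],[0.55,-0.33,0],[0.6,-0.36,0]],"yaw":[-0.18,-0.36,-0.54,-0.72,-0.9,-1.08,-1.26,-1.44,-1.62,-1.8,-1.98,-2.16]}'
python3 -c "
from h import *
g=stn(.08,-.0725,.175);go(g,1.146)"
```

```text
time: 1.7
tool_pos: [0.653, -0.0709, 0.4045]
orientation: [[-0.784, 0.621, -0.0], [0.621, 0.784, -0.001], [-0.0, -0.001, -1.0]]
force: [1.5, 0.3, 0.6]
width: 0.565
grip_force: 0.0
delta [0.0003 0.0333 0.0825] yaw -0.246 (or +-pi) j [ 0.4   0.82 -0.73  1.44  0.58  1.1   0.47]
```

```bash
python3 -m inch '{"hand":[0.04,0.04,0.04,0.04,0.04],"delta_pos":[[0,0.02,0.03],[0,0.033,0.06],[0,0.033,0.082],[0,0.033,0.082],[0,0.033,0.082]],"yaw":[-0.12,-0.246,-0.246,-0.246,-0.246]}'
python3 - <<'E'
from h import *
c=shot('wrist','w1.png')
g=stn(.08,-.0725,.086);print(proj(c,g),proj(c,stn(-.027,-.094,.048)),proj(c,stn(0,-.165,.05)))
E
```

```text
time: 2.33
tool_pos: [0.6727, -0.0471, 0.3238]
orientation: [[-0.908, 0.419, 0.001], [0.419, 0.908, -0.0], [-0.001, 0.0, -1.0]]
force: [-0.0, -0.2, 0.3]
width: 0.451
grip_force: 0.0
[np.float64(323.88139713991285), np.float64(248.4594734361224)] [np.float64(227.10432685696304), np.float64(73.537629570955)] [np.float64(136.00025193610898), np.float64(159.6307635897487)]
```

View pics/w1.png

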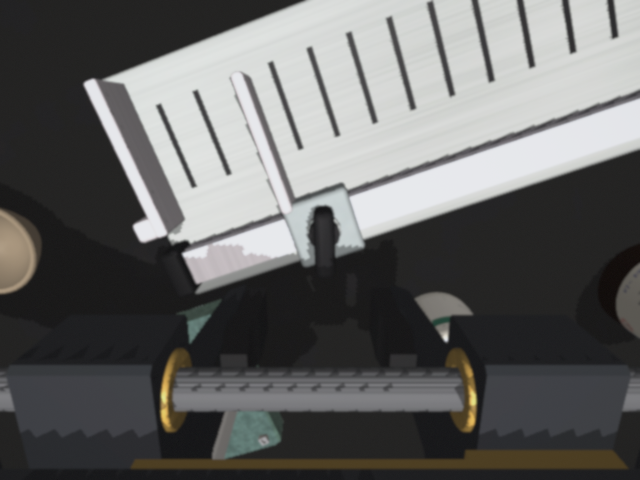

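The wing is at (323,238), upright in the picture and centred between the fingers. I'll go down, grip it and turn it.

```bash
python3 -m inch '{"hand":[0.04,0.04,0.04,0.04,0.0,0.0,0.0,0.0],"delta_pos":[[0.002,0.001,0.05],[0.002,0.001,0.09],[0.002,0.001,0.102],[0.002,0.001,0.102],[0.002,0.001,0.102],[0.002,0.001,0.102],[0.002,0.001,0.102],[0.002,0.001,0.102]],"yaw":[0,0,0,0,0,0,0,0]}' 20
```

```text
time: 3.38
tool_pos: [0.6722, -0.0436, 0.2223]
orientation: [[-0.909, 0.416, 0.004], [0.416, 0.909, 0.002], [-0.003, 0.003, -1.0]]
force: [1.7, 2.3, 7.2]
width: 0.206
grip_force: 20.0
```

```bash
python3 -m inch '{"hand":[0,0,0,0,0,0,0,0,0,0],"delta_pos":[[0,0,0],[0,0,0],[0,0,0],[0,0,0],[0,0,0],[0,0,0],[0,0,0],[0,0,0],[0,0,0],[0,0,0]],"yaw":[0.16,0.32,0.48,0.64,0.8,0.96,1.12,1.25,1.25,1.25]}'; python3 -c "
from h import *
go(stn(.08,.06,.074),YAW)"
```

```text
time: 4.62
tool_pos: [0.6729, -0.0443, 0.2223]
orientation: [[0.106, 0.994, 0.006], [0.994, -0.106, 0.001], [0.001, 0.006, -1.0]]
force: [4.6, 1.2, 6.4]
width: 0.208
grip_force: 20.0
delta [ 0.1319 -0.0018  0.0014] yaw -0.011 (or +-pi) j [ 0.18  1.   -0.37  1.52  0.48  0.71 -0.5 ]
```

```bash
python3 -m inch '{"hand":[0,0,0,0,0,0,0,0,0,0],"delta_pos":[[0.01,0,0],[0.03,0,0],[0.05,0,0],[0.07,0,0],[0.09,0,0],[0.11,0,0],[0.13,-0.002,0],[0.15,-0.002,0],[0.16,-0.002,0],[0.16,-0.002,0]],"yaw":[0,0,0,0,0,0,0,0,0,0]}'
```

```text
time: 5.88
tool_pos: [0.6885, 0.1152, 0.2223]
orientation: [[0.106, 0.994, 0.006], [0.994, -0.106, 0.001], [0.001, 0.006, -1.0]]
force: [4.8, 1.0, 5.7]
width: 0.205
grip_force: 20.0
```

```bash
python3 -m inch '{"hand":[0.04,0.04,0.04,0.05,0.07,0.08],"delta_pos":[[0,0,0],[0,0,0],[0,0,-0.05],[0,0,-0.1],[0,0,-0.12],[0,0,-0.12]],"yaw":[0,0,0,0,0,0]}'
python3 - <<'E'
from h import *
c=shot('top','top1.png')
cv2.imwrite('pics/c3.png',cv2.resize(c['pixels'][165:350,120:440,::-1],None,fx=2.4,fy=2.4,interpolation=cv2.INTER_CUBIC))
go([.4433,.2165,.15],YAW)
E
```

```text
time: 6.62
tool_pos: [0.6865, 0.1144, 0.3412]
orientation: [[0.109, 0.994, 0.0], [0.994, -0.109, -0.0], [-0.0, 0.001, -1.0]]
force: [1.0, -0.3, -0.3]
width: 0.775
grip_force: 0.0
delta [ 0.0756 -0.2519  0.0429] yaw -0.014 (or +-pi) j [-0.04  0.88 -0.4   1.38  0.38  0.96 -0.63]
```

View pics/c3.png

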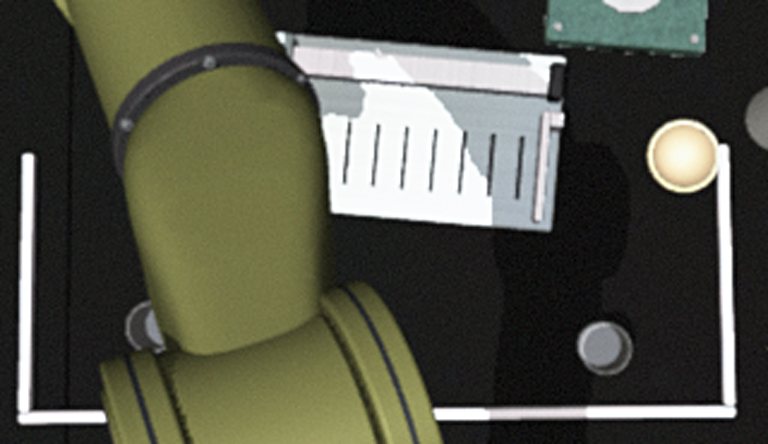

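The stop has left its old place near the wall, and beaker 3 is unmoved; the arm hides the rest of the view. The tool can only point down, so I'll tumble each beaker within the grip over the edging strip. Beaker 1 goes first, over the left strip, whose inner face is at y≈0.341.

```bash
python3 -m inch '{"hand":[0.08,0.08,0.08,0.08,0.08,0.08,0.08,0.08],"delta_pos":[[0.02,-0.05,0],[0.04,-0.1,0],[0.05,-0.15,0],[0.06,-0.2,0],[0.076,-0.252,0.03],[0.076,-0.252,0.07],[0.076,-0.252,0.07],[0.076,-0.252,0.07]],"yaw":[-0.109,-0.109,-0.109,-0.109,-0.109,-0.109,-0.109,-0.109]}'
python3 - <<'E'
from h import *
c=shot('wrist','w2.png'); go([.4433,.2165,.029],0)
print(proj(c,[.4433,.2165,.057]),proj(c,[.4433,.2165,.003]))
E
```

```text
time: 7.68
tool_pos: [0.4447, 0.2172, 0.2705]
orientation: [[0.001, 1.0, -0.001], [1.0, -0.001, -0.001], [-0.001, -0.001, -1.0]]
force: [0.3, -0.8, 0.7]
width: 0.91
grip_force: 0.0
delta [-0.0008 -0.0019  0.0951] yaw -0.001 (or +-pi) j [-0.38  0.76 -0.27  2.06  0.52  0.39 -1.07]
[np.float64(316.34881007081333), np.float64(265.01075460640124)] [np.float64(316.74329635600725), np.float64(234.1067220213425)]
```

View pics/w2.png

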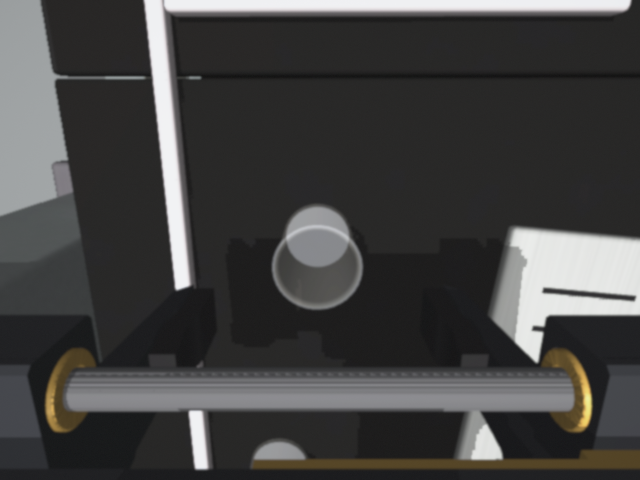

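The beaker mouth is at (317,267), as predicted. The edging's inner top edge is near row 14. I'll go down and grip.

```bash
python3 -m inch '{"hand":[0.08,0.08,0.08,0.04,0.04,0.04,0.04],"delta_pos":[[0,-0.002,0.05],[0,-0.002,0.095],[0,-0.002,0.095],[0,-0.002,0.095],[0,-0.002,0.095],[0,-0.002,0.095],[0,-0.002,0.095]],"yaw":[0,0,0,0,0,0,0]}' 8
python3 - <<'E'
from h import *
i=cv2.cvtColor(cv2.imread('pics/w2.png'),cv2.COLOR_BGR2GRAY); print(i[0:26,317])
# wrist cam pose at w2: same orientation as now, shift by height
c=shot('wrist'); s=readout.state(); c['xyz']=np.array(c['xyz'])+np.array([.4447,.2172,.2705])-s['tool_pos']
for v in (10,12,14,16): print(v,onz(c,317,v,.014))
E
```

```text
time: 8.6
tool_pos: [0.4428, 0.2177, 0.1765]
orientation: [[0.0, 1.0, 0.001], [1.0, -0.0, 0.001], [0.001, 0.001, -1.0]]
force: [0.7, 0.0, 3.7]
width: 0.496
grip_force: 7.9
[240 240 240 240 241 240 239 237 229 217 191 155 120  98  88  77  57  38
  29  28  30  31  35  38  40  40]
10 [0.4441954  0.34026772 0.014     ]
12 [0.44419347 0.33934346 0.014     ]
14 [0.44419153 0.3384169  0.014     ]
16 [0.4441896  0.33748803 0.014     ]
```

```bash
python3 -m inch '{"hand":[0.03,0.03,0.03,0.03,0.03,0.03,0.03,0.03,0.03,0.03,0.03,0.03],"delta_pos":[[0,0,-0.003],[0.045,0,-0.003],[0.09,0,-0.002],[0.101,0,-0.001],[0.107,0,-0.005],[0.111,0,-0.0075],[0.1156,0,-0.009],[0.12,0,-0.01],[0.125,0,-0.01],[0.1316,0,-0.0085],[0.138,0,-0.006],[0.138,0,-0.006]],"yaw":[0,0,0,0,0,0,0,0,0,0,0,0]}' 10
python3 - <<'E'
from h import *
c=shot('side'); q=proj(c,[.443,.35,.04]);print(q)
u,v=map(int,q); cv2.imwrite('pics/s1.png',cv2.resize(c['pixels'][v-50:v+50,max(u-60,0):u+70,::-1],None,fx=4,fy=4,interpolation=cv2.INTER_CUBIC))
w=shot('wrist','w3.png')
cv2.imwrite('pics/w3.png',cv2.resize(np.hstack([w['pixels'][120:400,140:500,::-1],cv2.resize(c['pixels'][v-50:v+50,max(u-64,0):u+64,::-1],(358,280))]),None,fx=1.1,fy=1.1))
E
```

```text
time: 10.15
tool_pos: [0.4422, 0.3565, 0.1815]
orientation: [[-0.001, 1.0, 0.0], [1.0, 0.001, 0.001], [0.001, 0.0, -1.0]]
force: [-0.7, -0.2, -0.1]
width: 0.5
grip_force: 10.0
[np.float64(234.4588256533327), np.float64(196.8295071444778)]
```

View pics/w3.png

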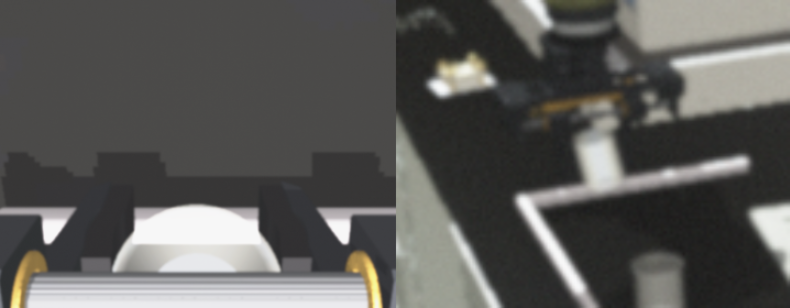

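Run:
```python
from h import *
w=shot('wrist');s=readout.state();t=np.array(s['tool_pos'])
y=t[1];h=.0345;x=t[0]
for n,p in dict(Hmouth_top=[x,y+.0285,h+.022],Hmouth_bot=[x,y+.0285,h-.022],Hbase_top=[x,y-.0285,h+.022],Uprim_f=[x,y+.022,h+.0285],Uprim_b=[x,y-.022,h+.0285],Upbase_f=[x,y+.022,h-.0285],Hmouth_L=[x-.022,y+.0285,h]).items(): print(n,np.round(proj(w,p)))
c=shot('side')
for n,p in dict(Hbase_bot=[x,y-.0285,h-.022],Hbase_R=[x+.022,y-.0285,h],Hmouth_top=[x,y+.0285,h+.022],Hbase_top=[x,y-.0285,h+.022],Upbase=[x,y,h-.0285],Upmouth=[x,y,h+.0285]).items(): print(n,np.round(proj(c,p)))
g=cv2.cvtColor(w['pixels'],cv2.COLOR_RGB2GRAY); print(g[290:390:4,318])
```

```text
Hmouth_top [320. 281.]
Hmouth_bot [319. 235.]
Hbase_top [320. 449.]
Uprim_f [320. 314.]
Uprim_b [320. 448.]
Upbase_f [319. 246.]
Hmouth_L [252. 255.]
Hbase_bot [237. 207.]
Hbase_R [243. 200.]
Hmouth_top [231. 189.]
Hbase_top [236. 194.]
Upbase [235. 206.]
Upmouth [233. 190.]
[ 54  55  54  55 171 246 246 247 247 247 247 247 247 227 225 231 233 233
 232 209 106 170 179 185 212]
```

```bash
python3 - <<'E'
from h import *
w=shot('wrist');s=readout.state();t=np.array(s['tool_pos'])
y=t[1];h=.0345;x=t[0]
for ph in (0,15,30,45,60,75,90,120,150,180,-20,-40,-60,-90):
    a=np.radians(ph); ax=np.array([0,np.sin(a),np.cos(a)]); n=np.array([0,np.cos(a),-np.sin(a)]); c=np.array([x,y,h])
    print(ph,[round(proj(w,p)[1]) for p in (c+.0285*ax+.022*n,c+.0285*ax-.022*n,c-.0265*ax+.02*n,c-.0265*ax-.02*n)])
E
python3 -c "
import cv2
i=cv2.imread('pics/w3.png')[150:308,60:340]
cv2.imwrite('pics/w3b.png',cv2.resize(i,None,fx=2.8,fy=2.8))"
```

```text
0 [313, 448, 252, 342]
15 [280, 437, 266, 363]
30 [254, 417, 283, 384]
45 [237, 387, 302, 403]
60 [229, 351, 322, 420]
75 [229, 314, 343, 432]
90 [235, 281, 365, 439]
120 [261, 237, 404, 428]
150 [300, 229, 433, 382]
180 [344, 246, 437, 316]
-20 [362, 447, 240, 314]
-40 [407, 432, 236, 288]
-60 [437, 409, 245, 265]
-90 [449, 366, 284, 241]
```

View pics/w3b.png

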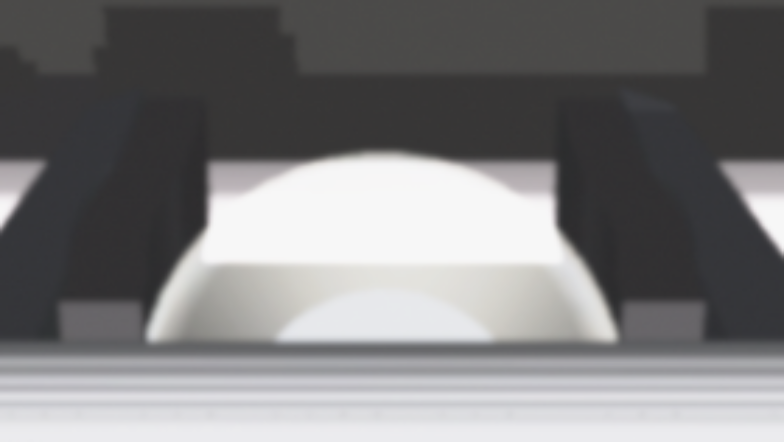

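```bash
python3 -m inch '{"hand":[0.03,0.03,0.03,0.03],"delta_pos":[[0,0,-0.03],[-0.05,0,-0.03],[-0.05,0,-0.03],[-0.05,0,-0.03]],"yaw":[0,0,0,0]}'
python3 - <<'E'
from h import *
c=shot('side'); s=readout.state(); q=proj(c,np.array(s['tool_pos'])-[0,0,.147]);print(q)
u,v=map(int,q); a=cv2.resize(c['pixels'][v-28:v+22,u-25:u+25,::-1],(500,500),interpolation=cv2.INTER_CUBIC)
w=shot('wrist'); b=cv2.resize(w['pixels'][200:375,230:410,::-1],(300,300)); b=np.vstack([b,np.zeros((200,300,3),'u1')])
cv2.imwrite('pics/s2.png',np.hstack([a,b]))
E
```

```text
time: 10.9
tool_pos: [0.4425, 0.3059, 0.2117]
orientation: [[0.0, 1.0, 0.0], [1.0, -0.0, 0.001], [0.001, 0.0, -1.0]]
force: [-0.2, 0.8, -0.9]
width: 0.498
grip_force: 10.0
[np.float64(237.27185308629322), np.float64(194.19377266631597)]
```

View pics/s2.png

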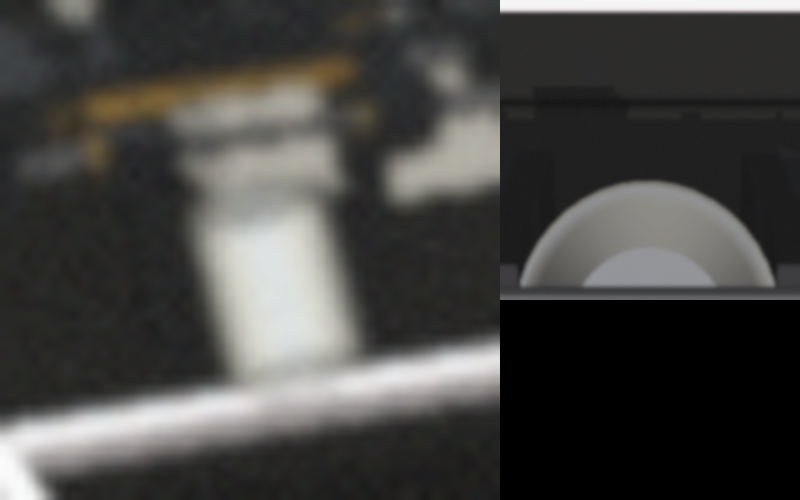

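The side view shows the beaker centred at (275,285) but tilted only about 33°, with its mouth towards +y. The long pad contact resists the pivot, so I'll set it back upright and regrip with the fingertips near the rim, where it can swing freely.

```bash
python3 -m inch '{"hand":[0.03,0.03,0.03,0.03,0.03,0.06,0.08,0.08,0.08,0.08],"delta_pos":[[-0.045,0,0],[-0.045,0,0.02],[-0.045,0,0.032],[-0.045,0,0.038],[-0.045,0,0.038],[-0.045,0,0.038],[-0.045,0,0.038],[-0.045,0,0.02],[-0.045,0,-0.04],[-0.045,0,-0.06]],"yaw":[0,0,0,0,0,0,0,0,0,0]}' 4
python3 - <<'E'
from h import *
w=shot('wrist'); s=readout.state(); t=s['tool_pos']
g=cv2.cvtColor(w['pixels'],cv2.COLOR_RGB2GRAY)[:, :]
e=cv2.GaussianBlur(g,(5,5),1.5)
# floor disc: brighter grey; threshold within roi
r=e[120:360,200:440]; 
print(proj(w,[t[0],t[1],.057]),proj(w,[t[0],t[1],.003]))
cc=cv2.HoughCircles(e[60:365,180:460],cv2.HOUGH_GRADIENT,1.2,15,param1=60,param2=22,minRadius=22,maxRadius=60)
print(None if cc is None else (cc[0][:6]+[180,60,0]).round())
cv2.imwrite('pics/w4.png',w['pixels'][60:365,120:520,::-1])
E
```

```text
time: 12.25
tool_pos: [0.4429, 0.2608, 0.2745]
orientation: [[0.0, 1.0, 0.003], [1.0, -0.0, 0.002], [0.002, 0.003, -1.0]]
force: [0.9, 0.1, -0.8]
width: 0.908
grip_force: 0.0
[np.float64(318.2408654314102), np.float64(261.9176116597512)] [np.float64(317.93174342328876), np.float64(232.31730822997324)]
[[320. 308.  37.]
 [317. 275.  30.]
 [319. 323.  52.]
 [308. 297.  52.]]
```

Run:
```python
from h import *
w=shot('wrist'); print(onz(w,317,275,.003),onz(w,320,308,.057))
```

```text
[0.44335702 0.2318177  0.003     ] [0.4448142  0.23488528 0.057     ]
```

View pics/w4.png

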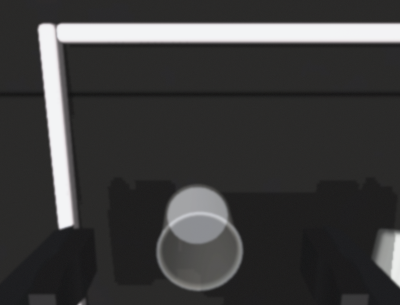

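The beaker is upright again at (0.4435, 0.233). Now a fingertip grip at the rim.

```bash
python3 -m inch '{"hand":[0.08,0.08,0.08,0.08,0.03,0.03,0.03],"delta_pos":[[-0.0275,0.001,0.0],[-0.0275,0.001,0.03],[-0.0275,0.001,0.0625],[-0.0275,0.001,0.0625],[-0.0275,0.001,0.0625],[-0.0275,0.001,0.0625],[-0.0275,0.001,0.0625]],"yaw":[0,0,0,0,0,0,0]}' 8
```

```text
time: 13.22
tool_pos: [0.4437, 0.2332, 0.21]
orientation: [[0.0, 1.0, 0.001], [1.0, -0.0, 0.001], [0.001, 0.001, -1.0]]
force: [0.1, -0.1, 0.3]
width: 0.592
grip_force: 0.0
```

```bash
python3 -m inch '{"hand":[0.03,0.03,0.03,0.03,0.03,0.03,0.03,0.03,0.03,0.03,0.03,0.03],"delta_pos":[[0,0,0],[0,0,-0.003],[0.045,0,-0.003],[0.085,0,-0.002],[0.092,0,-0.004],[0.099,0,-0.0055],[0.107,0,-0.006],[0.114,0,-0.0055],[0.1215,0,-0.0035],[0.128,0,-0.0005],[0.137,0,0.006],[0.137,0,0.006]],"yaw":[0,0,0,0,0,0,0,0,0,0,0,0]}' 8
python3 - <<'E'
from h import *
w=shot('wrist'); t=np.array(readout.state()['tool_pos']); x,y=t[0],t[1]; p=t[2]-.160
for ph in (0,15,30,45,60,75,90):
    a=np.radians(ph); ax=np.array([0,np.sin(a),np.cos(a)]); n=np.array([0,np.cos(a),-np.sin(a)]); c=np.array([x,y,p])
    print(ph,[round(proj(w,q)[1]) for q in (c+.007*ax+.022*n,c+.007*ax-.022*n,c-.047*ax+.02*n,c-.05*ax-.02*n)])
g=cv2.cvtColor(w['pixels'],cv2.COLOR_RGB2GRAY); print(g[100:380:4,318])
E
```

```text
time: 14.72
tool_pos: [0.4432, 0.3712, 0.2026]
orientation: [[-0.001, 1.0, -0.0], [1.0, 0.001, 0.001], [0.001, -0.0, -1.0]]
force: [-0.2, -0.5, 0.3]
width: 0.503
grip_force: 8.0
0 [268, 378, 231, 305]
15 [260, 382, 254, 334]
30 [255, 380, 279, 363]
45 [255, 374, 306, 392]
60 [259, 363, 333, 420]
75 [267, 348, 361, 445]
90 [277, 329, 389, 467]
[ 74  73  74  74  74  74  74  74  74  74  74  74  74  74  75  74  74  74
  74  74  74  74  74  75  75  74  74  74  75  74  74  74  74  74  75  74
  74  74  74  75  74  71  54  56 219 233 232 233 232 232 232 232 232 233
 235 246 247 247 247 247 247 247 233 232 232 232 247 133 143 147]
```

Run:
```python
from h import *
c=shot('side'); s=readout.state(); q=proj(c,np.array(s['tool_pos'])-[0,0,.160]);print(q)
u,v=map(int,q); a=cv2.resize(c['pixels'][v-25:v+25,u-20:u+30,::-1],(400,400),interpolation=cv2.INTER_CUBIC)
w=shot('wrist'); b=cv2.resize(w['pixels'][200:400,220:420,::-1],(400,400))
cv2.imwrite('pics/s3.png',np.hstack([a,b]))
```

```text
[np.float64(232.86892929170773), np.float64(193.86561441852626)]
```

View pics/s3.png

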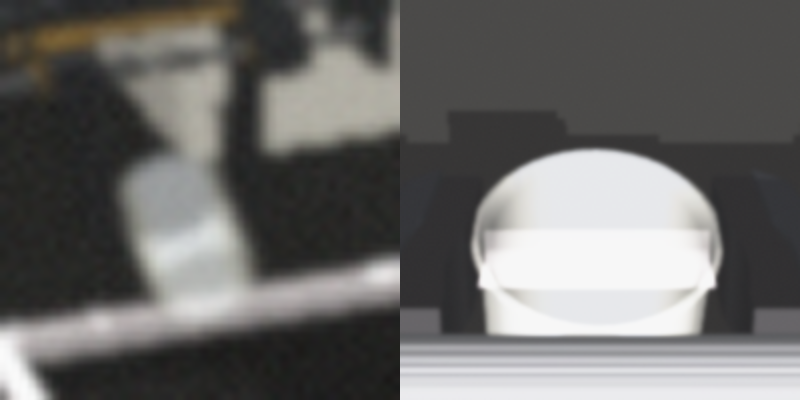

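The mouth ellipse spans rows 275-362, so the beaker is at about 60-65° tilt, mouth forward. I'll bring it back inside and lay it flat on the bench.

```bash
python3 -m inch '{"hand":[0.03,0.03,0.03,0.03,0.03,0.03,0.03,0.03,0.03,0.03,0.03],"delta_pos":[[0,0,-0.022],[-0.05,0,-0.022],[-0.1,0,-0.022],[-0.15,0,-0.022],[-0.15,0,-0.005],[-0.145,0,0.002],[-0.139,0,0.008],[-0.133,0,0.014],[-0.127,0,0.019],[-0.125,0,0.021],[-0.125,0,0.021]],"yaw":[0,0,0,0,0,0,0,0,0,0,0]}' 8
python3 -m inch '{"hand":[0.05,0.06,0.065,0.08,0.08,0.08],"delta_pos":[[0,0,0],[0,0,0],[0,0,0],[-0.01,0,-0.05],[-0.04,0,-0.1],[-0.04,0,-0.1]],"yaw":[0,0,0,0,0,0]}' 8
python3 - <<'E'
from h import *
w=shot('wrist','w5.png'); t=readout.state()['tool_pos']
y=.246
for p in ([.443,y+.007,.044],[.443,y-.05,.044],[.421,y+.007,.022],[.465,y-.05,.022]): print(np.round(proj(w,p)))
E
```

```text
time: 16.25
tool_pos: [0.4433, 0.2456, 0.1822]
orientation: [[-0.001, 1.0, 0.0], [1.0, 0.001, 0.0], [0.0, 0.0, -1.0]]
force: [-0.1, 0.5, 1.2]
width: 0.499
grip_force: 8.0
time: 17.0
tool_pos: [0.4444, 0.2027, 0.2849]
orientation: [[0.005, 1.0, 0.004], [1.0, -0.005, 0.0], [0.0, 0.004, -1.0]]
force: [-0.1, 1.1, -0.4]
width: 0.91
grip_force: 0.0
[314. 156.]
[315. 258.]
[276. 153.]
[350. 246.]
```

View pics/w5.png

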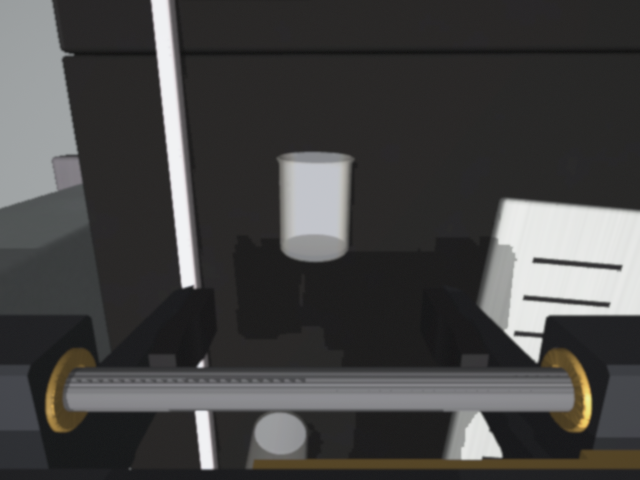

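The beaker lies on its side at x≈0.443, mouth (row 156) at y≈0.253 and base (row 258) at y≈0.196. Next I'll grip near the base and tumble the mouth down against the strip.

```bash
python3 -m inch '{"hand":[0.08,0.08,0.08,0.08,0.03,0.03,0.03,0.03],"delta_pos":[[-0.0037,-0.001,0.04],[-0.0037,-0.001,0.09],[-0.0037,-0.001,0.114],[-0.0037,-0.001,0.114],[-0.0037,-0.001,0.114],[-0.0037,-0.001,0.114],[-0.0037,-0.001,0.114],[-0.0037,-0.001,0.114]],"yaw":[0,0,0,0,0,0,0,0]}' 6
```

```text
time: 18.05
tool_pos: [0.4424, 0.2014, 0.1681]
orientation: [[0.0, 1.0, -0.0], [1.0, -0.0, 0.0], [0.0, -0.0, -1.0]]
force: [0.3, -0.6, 0.4]
width: 0.479
grip_force: 0.1
```

```bash
python3 -m inch '{"hand":[0.03,0.03,0.03,0.03,0.03,0.03,0.03,0.03,0.03,0.03,0.03,0.03],"delta_pos":[[0,0,-0.003],[0.045,0,-0.006],[0.087,0,-0.006],[0.09,0,-0.0145],[0.095,0,-0.022],[0.101,0,-0.029],[0.108,0,-0.035],[0.1164,0,-0.039],[0.125,0,-0.042],[0.134,0,-0.043],[0.143,0,-0.043],[0.15,0,-0.041]],"yaw":[0,0,0,0,0,0,0,0,0,0,0,0]}' 6
python3 -m inch '{"hand":[0.03,0.03,0.03],"delta_pos":[[0,0,0.002],[0,0,-0.04],[-0.08,0,-0.06]],"yaw":[0,0,0]}' 8
python3 - <<'E'
from h import *
w=shot('wrist','w6.png'); t=np.array(readout.state()['tool_pos']); p=t-[0,0,.147]
print('base edge f/b if mouth down, base 7mm above',[np.round(proj(w,p+[0,dy,dz])) for dy,dz in((.022,.007),(.022,-.05),(0,-.05),(-.022,-.05))])
print('if horizontal: mouth top/bot',[np.round(proj(w,p+[0,.05,dz])) for dz in(.022,-.022)])
g=cv2.cvtColor(w['pixels'],cv2.COLOR_RGB2GRAY)
for u in(318,290,262): print(u,g[160:372:5,u])
E
```

```text
time: 19.55
tool_pos: [0.4423, 0.3522, 0.209]
orientation: [[-0.0, 1.0, 0.0], [1.0, 0.0, 0.0], [0.0, 0.0, -1.0]]
force: [-0.1, 0.6, 0.3]
width: 0.475
grip_force: 6.0
time: 19.92
tool_pos: [0.4424, 0.2951, 0.2661]
orientation: [[-0.006, 1.0, 0.004], [1.0, 0.006, 0.009], [0.009, 0.004, -1.0]]
force: [1.5, -1.3, -0.9]
width: 0.473
grip_force: 8.0
base edge f/b if mouth down, base 7mm above [array([320., 323.]), array([319., 263.]), array([318., 307.]), array([318., 348.])]
if horizontal: mouth top/bot [array([321., 256.]), array([319., 218.])]
318 [247 247  73  51  51  52  51  51 171 178 172 167 204 233 233 233 233 233
 233 233 233 233 233 233 233 233 233 233 233 233 233 233 233 233 233 216
 181 180 181 179 181 172  75]
290 [247 247  65  51  51  52  52  52 154 181 179 169 225 235 235 235 235 233
 233 233 233 233 233 233 233 233 233 233 233 233 233 233 233 233 233 232
 185 179 182 181 180 172  74]
262 [247 247  61  51  52  52  51  52  52 123 113 140 178 179 179 178 178 177
 177 173 172 172 171 170 170 169 167 166 166 165 165 165 164 163 163 162
 163 162 164 167 173 167  75]
```

```bash
cat >> h.py <<'E'
def rows(w,p,L1,L2,X=None,phis=range(60,200,10),fwd=np.array([0,1,0])):
    "rows of mouth rim (front,back of axis normal) and base rim, for tilt ph from mouth-up towards fwd; L1 pivot->mouth, L2 pivot->base"
    for ph in phis:
        a=np.radians(ph); ax=fwd*np.sin(a)+np.array([0,0,np.cos(a)]); n=fwd*np.cos(a)-np.array([0,0,np.sin(a)])
        print(ph,[round(proj(w,q)[1]) for q in (p+L1*ax+.022*n,p+L1*ax-.022*n,p-L2*ax+.022*n,p-L2*ax-.022*n)])
E
python3 - <<'E'
from h import *
w=shot('wrist'); t=np.array(readout.state()['tool_pos']); p=t-[0,0,.147]+[0,.002,0]
rows(w,p,.049,.007,phis=range(50,200,10)); st()
print(cv2.cvtColor(w['pixels'],cv2.COLOR_RGB2GRAY)[160:372:5,318])
E
```

```text
50 [174, 329, 270, 388]
60 [163, 285, 278, 388]
70 [158, 246, 287, 386]
80 [160, 213, 296, 381]
90 [165, 188, 306, 374]
100 [174, 171, 316, 364]
110 [186, 162, 327, 353]
120 [200, 158, 337, 340]
130 [216, 160, 347, 326]
140 [233, 166, 356, 312]
150 [250, 176, 365, 298]
160 [269, 188, 373, 285]
170 [289, 203, 379, 274]
180 [308, 218, 384, 265]
190 [329, 235, 388, 258]
t 20.025 p [0.4432 0.2834 0.265 ] F [ 0.1 -0.4 -0.2] w 41.5 g 7.9815422913179646
[ 49  49  50  49  48  30  49  50 165 167 170 171 198 230 230 229 228 228
 229 228 228 228 228 229 229 228 228 228 228 228 229 228 228 228 228 209
 176 175 175 174 173 166  71]
```

Run:
```python
from h import *
w=shot('wrist','w6.png'); g=cv2.cvtColor(w['pixels'],cv2.COLOR_RGB2GRAY)
for r in range(192,376,8):
    l=g[r,190:450]; d=np.where(np.abs(np.diff(l.astype(int)))>12)[0]+190
    print(r,d[:14].tolist() if len(d)<15 else d[::max(1,len(d)//14)].tolist())
f=np.array(w['xyz'])-readout.state()['tool_pos'];print(f)
```

```text
192 []
200 []
208 [248]
216 [250, 251, 252, 253, 388, 389, 390]
224 [252, 253, 254, 384, 385, 386]
232 [190, 252, 253, 254, 255, 384, 385, 386]
240 [190, 191, 252, 253, 254, 255, 384, 385]
248 [190, 191, 192, 252, 253, 254, 255, 383, 384, 385]
256 [191, 192, 193, 252, 253, 254, 255, 378, 383, 384, 385]
264 [192, 193, 194, 252, 253, 254, 255, 382, 383, 384, 385]
272 [190, 193, 194, 252, 253, 254, 255, 382, 383, 384]
280 [190, 191, 194, 195, 253, 254, 255, 377, 381, 382, 383, 384]
288 [190, 191, 192, 194, 195, 196, 253, 254, 255, 376, 381, 382, 383]
296 [190, 191, 192, 195, 196, 197, 253, 254, 255, 256, 375, 381, 382, 383]
304 [190, 191, 192, 193, 196, 197, 198, 253, 254, 255, 256, 375, 380, 381, 382]
312 [191, 192, 193, 194, 197, 198, 199, 253, 254, 255, 256, 375, 380, 381, 382]
320 [192, 193, 194, 195, 198, 199, 253, 254, 255, 256, 375, 379, 380, 381, 382]
328 [193, 194, 195, 196, 197, 198, 199, 253, 254, 255, 256, 374, 379, 380, 381]
336 [191, 192, 193, 194, 254, 255, 256, 257, 374, 378, 379, 380, 381]
344 [254, 255, 256, 257, 374, 378, 379, 380]
352 [254, 255, 256, 257, 373, 377, 378, 379, 380]
360 [244, 254, 255, 256, 257, 377, 378, 379, 419]
368 []
[ 0.00033179  0.06989771 -0.01987765]
```

Run:
```python
from h import *
w=shot('wrist'); t=np.array(readout.state()['tool_pos']); g=t-[0,0,.147]
for r,wd,D in((209,140,.045),(224,131.5,.044),(280,129,.044),(360,123,.044)):
    o,d=ray(w,318,r); f=240/np.tan(np.radians(w['vfov'])/2); q=o+d*(D*f/wd); print(r,(q-g)*1000)
for ph in (70,80,90,100):
  for L in (.035,.042,.05): 
    a=np.radians(ph);ax=np.array([0,np.sin(a),np.cos(a)]);n=np.array([0,np.cos(a),-np.sin(a)])
    print(ph,L,[round(proj(w,g+L*ax+k*n)[1]) for k in(.022,0,-.022)])
```

```text
209 [ 0.04002051 39.91277314 -2.54236   ]
224 [ 7.14471382e-04  3.38470780e+01 -6.40273993e+00]
280 [-0.12262811 14.85912669 -3.43185168]
360 [ -0.31812396 -15.24488692  -1.47617475]
70 0.035 [203, 244, 298]
70 0.042 [185, 224, 278]
70 0.05 [163, 200, 252]
80 0.035 [205, 233, 271]
80 0.042 [186, 212, 247]
80 0.05 [164, 187, 218]
90 0.035 [210, 226, 248]
90 0.042 [191, 204, 223]
90 0.05 [169, 179, 193]
100 0.035 [217, 222, 230]
100 0.042 [199, 201, 205]
100 0.05 [178, 177, 176]
```

Edge widths show the beaker is still horizontal: it slipped axially instead of turning (mouth +40 mm, base −17 mm from the pads). A longer lever is needed. I'll lay it down, grip it near the mouth, and lever its base up on the 50 mm end wall so the mouth goes down onto the plate.

```bash
python3 -m inch '{"hand":[0.03,0.03,0.03,0.03,0.05,0.07,0.08,0.08,0.08,0.08],"delta_pos":[[-0.04,0,0.03],[-0.06,0,0.07],[-0.06,0,0.092],[-0.06,0,0.093],[-0.06,0,0.093],[-0.06,0,0.093],[-0.06,0,0.093],[-0.06,0,0.06],[-0.06,0,0.0],[-0.06,0,0.0]],"yaw":[0,0,0,0,0,0,0,0,0,0]}' 6
python3 - <<'E'
from h import *
w=shot('wrist','w7.png'); t=np.array(readout.state()['tool_pos']); print(t)
g=cv2.cvtColor(w['pixels'],cv2.COLOR_RGB2GRAY)
for n,q in(('mouth',[t[0],t[1]+.04,.022]),('base',[t[0],t[1]-.017,.022])): print(n,np.round(proj(w,q)))
print(g[180:340:4,318]); 
for r in range(200,330,12):
    d=np.where(np.abs(np.diff(g[r,230:420].astype(int)))>8)[0]+230; print(r,d[:1],d[-1:])
E
```

```text
time: 21.38
tool_pos: [0.4435, 0.2314, 0.2682]
orientation: [[0.001, 1.0, 0.006], [1.0, -0.001, 0.005], [0.005, 0.006, -1.0]]
force: [-0.0, -0.0, -0.3]
width: 0.912
grip_force: 0.0
[0.4430123  0.23085613 0.26639612]
mouth [315. 177.]
base [315. 274.]
[179 197 197 198 197 197 197 197 197 197 197 197 197 197 197 197 197 197
 168 151 150 149 148 145 142 136  48  30  29  29  29  28  31  28  30  29
  29  29  29  30]
200 [274] [352]
212 [274] [351]
224 [274] [351]
236 [274] [350]
248 [274] [350]
260 [274] [349]
272 [277] [347]
284 [] []
296 [] []
308 [] []
320 [] []
```

Run:
```python
from h import *
g=cv2.cvtColor(cv2.imread('pics/w7.png'),cv2.COLOR_BGR2GRAY); w=shot('wrist')
print(g[150:200:2,313])
print('base',onz(w,313,283,.043),'x',onz(w,313,240,.022))
for y in(.262,.266,.270,.274,.278): print(y,[round(proj(w,[.443,y,z])[1]) for z in(0,.022,.044)])
go([.443,.27,.037],0)
```

```text
[ 41  40  40  41  40  42  40  51 114 137 137 137 137 137 144 179 196 197
 197 197 197 197 197 197 197]
base [0.44071347 0.21699852 0.043     ] x [0.44064344 0.2344333  0.022     ]
0.262 [185, 192, 200]
0.266 [179, 185, 192]
0.27 [172, 178, 184]
0.274 [165, 170, 176]
0.278 [158, 163, 168]
delta [0.0393 0.     0.0811] yaw -0.001 (or +-pi) j [-0.38  0.78 -0.31  2.05  0.59  0.4  -1.16]
```

```bash
python3 -m inch '{"hand":[0.08,0.08,0.08,0.08,0.03,0.03,0.03,0.03,0.03,0.03,0.03],"delta_pos":[[0.039,-0.001,0.03],[0.039,-0.001,0.06],[0.039,-0.001,0.081],[0.039,-0.001,0.081],[0.039,-0.001,0.081],[0.039,-0.001,0.081],[0.039,-0.001,0.081],[0.039,-0.001,0.081],[0.039,-0.001,0.06],[0.039,-0.001,0.02],[0.039,-0.001,-0.01]],"yaw":[0,0,0,0,0,0,0,0,0,0,0]}' 10
python3 -c "
from h import *
g=stn(0,-.124,.105);print(g);go(g,YAW)"
```

```text
time: 22.85
tool_pos: [0.4414, 0.2697, 0.2758]
orientation: [[0.0, 1.0, 0.001], [1.0, -0.0, 0.0], [0.0, 0.001, -1.0]]
force: [-0.0, -0.5, -0.2]
width: 0.498
grip_force: 10.0
[ 0.5888624  -0.08844322  0.105     ]
delta [-0.3582  0.1474  0.0238] yaw 0.095 (or +-pi) j [-0.43  0.77 -0.35  1.99  0.55  0.47 -1.18]
```

```bash
python3 -m inch '{"hand":[0.03,0.03,0.03,0.03,0.03,0.03,0.03,0.03,0.03,0.03,0.03],"delta_pos":[[-0.04,0.016,0],[-0.08,0.032,0],[-0.12,0.048,0],[-0.16,0.065,0],[-0.2,0.081,0],[-0.24,0.098,0],[-0.28,0.115,0],[-0.32,0.131,0.01],[-0.358,0.147,0.02],[-0.358,0.147,0.02],[-0.358,0.147,0.02]],"yaw":[0,0.095,0.095,0.095,0.095,0.095,0.095,0.095,0.095,0.095,0.095]}' 10
python3 - <<'E'
from h import *
go(stn(0,-.124,.090),YAW)
w=shot('wrist','w8.png'); t=np.array(readout.state()['tool_pos']); p=t-[0,0,.162]-.003*YS
rows(w,p,.006,.051,phis=range(40,130,10),fwd=YS)
g=cv2.cvtColor(w['pixels'],cv2.COLOR_RGB2GRAY); print(g[200:372:4,318])
E
```

```text
time: 24.22
tool_pos: [0.5881, -0.0875, 0.2544]
orientation: [[0.094, 0.996, -0.0], [0.996, -0.094, 0.001], [0.001, -0.0, -1.0]]
force: [-0.2, 0.4, -0.4]
width: 0.494
grip_force: 10.0
delta [-0.001   0.001   0.0174] yaw 0.0 (or +-pi) j [ 0.32  0.89 -0.45  1.76  0.61  0.63 -0.58]
40 [258, 378, 296, 387]
50 [260, 372, 316, 407]
60 [263, 365, 335, 425]
70 [268, 356, 355, 443]
80 [274, 345, 374, 459]
90 [281, 334, 394, 472]
100 [289, 321, 413, 483]
110 [297, 309, 431, 488]
120 [306, 297, 449, 488]
[ 89  70 216 219 219 219 220 219 220 220 213 137  48  96 146 145 146 146
 146 147 187 192 183 133 173 191 191 191 190 181 156 156 157 157 185 196
 196 196 210 221 220 204  71]
```

```bash
python3 -m inch '{"hand":[0.03,0.03,0.03,0.03,0.03,0.03,0.03,0.03,0.03,0.03,0.03,0.03],"delta_pos":[[-0.002,0.001,0.012],[-0.002,0.001,0.02],[0.001,0.001,0.026],[0.0025,0.001,0.031],[0.004,0.001,0.037],[0.004,0.001,0.0425],[0.004,0.001,0.048],[0.0025,0.001,0.0535],[-0.003,0.001,0.061],[-0.009,0.001,0.066],[-0.0135,0.001,0.071],[-0.0165,0.001,0.0745]],"yaw":[0,0,0,0,0,0,0,0,0,0,0,0]}' 10
python3 - <<'E'
from h import *
w=shot('wrist','w9.png'); t=np.array(readout.state()['tool_pos']); p=t-[0,0,.162]-.003*YS
rows(w,p,.006,.051,phis=range(100,200,10),fwd=YS)
d=(t-O); print('st',d@XS,d@YS)
c=shot('top'); q=np.round(proj(c,stn(0,-.14,.03))).astype(int); cv2.imwrite('pics/s4.png',np.hstack([cv2.resize(c['pixels'][q[1]-30:q[1]+30,q[0]-30:q[0]+30,::-1],(390,390)),cv2.resize(w['pixels'][170:390,210:430,::-1],(390,390))]))
E
```

```text
time: 25.78
tool_pos: [0.5878, -0.1055, 0.1797]
orientation: [[0.095, 0.995, 0.0], [0.995, -0.095, -0.001], [-0.001, 0.0, -1.0]]
force: [0.7, 1.6, 2.6]
width: 0.498
grip_force: 10.0
100 [290, 324, 414, 484]
110 [299, 311, 432, 489]
120 [307, 300, 450, 489]
130 [317, 289, 465, 482]
140 [326, 279, 477, 468]
150 [335, 272, 486, 445]
160 [344, 266, 490, 415]
170 [353, 262, 488, 379]
180 [361, 260, 478, 339]
190 [368, 260, 461, 300]
st 0.000516443377053517 -0.14161450564996808
```

```bash
python3 -m inch '{"hand":[0.03,0.03,0.048,0.055,0.06,0.065,0.065,0.065,0.065,0.065],"delta_pos":[[0,0,0.0015],[0,0,0.0015],[0,0,0.0015],[0,0,0.0015],[0,0,0.0015],[0,0,0.0],[0,0,-0.04],[0,0,-0.09],[0.03,0,-0.1],[0.06,0,-0.1]],"yaw":[0,0,0,0,0,0,0,0,0,0]}' 8
python3 - <<'E'
from h import *
w=shot('wrist','w10.png')
b=lambda y,z:np.round(proj(w,stn(0,y,z)))
print('base top centre',b(-.143,.067),'mouth centre',b(-.143,.01),'wall top',b(-.165,.05))
E
```

```text
time: 27.12
tool_pos: [0.594, -0.0447, 0.2815]
orientation: [[0.096, 0.995, 0.003], [0.995, -0.096, -0.0], [0.0, 0.003, -1.0]]
force: [-0.1, 0.3, -0.0]
width: 0.739
grip_force: 0.0
base top centre [316. 372.] mouth centre [316. 321.] wall top [316. 386.]
```

View pics/w10.png

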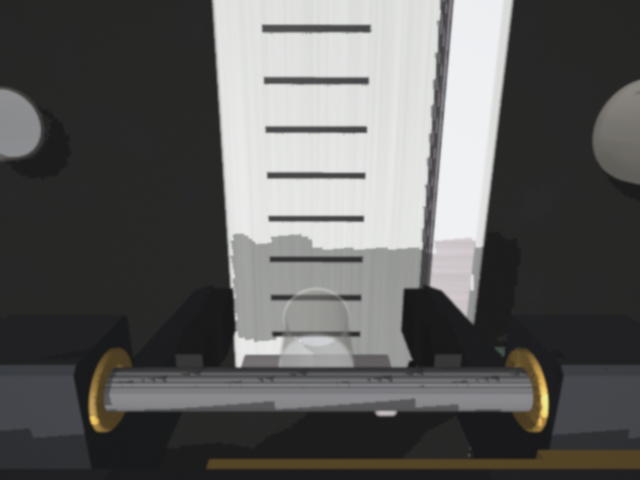

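The picture shows beaker 1 standing mouth down by the wall: its base disc is at (316,336+), nearer the camera, and the mouth ring's front is at row 288 on the plate. The wall is my flipping lever, so I'll park this beaker further up the lane for now.

Run:
```python
from h import *
w=shot('wrist')
for r,z in((288,.01),(336,.067)):
    p=onz(w,316,r,z)-O; print(p@XS,p@YS-.022)
go(stn(0,-.143,.045),YAW)
```

```text
-0.00032206638441678245 -0.1331268751117351
-0.0002108510266470992 -0.13565106259849125
delta [-0.0681 -0.0012  0.0886] yaw 0.006 (or +-pi) j [ 0.26  0.85 -0.47  1.75  0.57  0.68 -0.62]
```

```bash
python3 -m inch '{"hand":[0.065,0.065,0.065,0.065,0.03,0.03,0.03,0.03,0.03],"delta_pos":[[-0.03,-0.001,0],[-0.06,-0.001,0.03],[-0.06,-0.001,0.08],[-0.06,-0.001,0.0886],[-0.06,-0.001,0.0886],[-0.06,-0.001,0.0886],[-0.06,-0.001,0.0886],[-0.06,-0.001,0.08],[-0.06,-0.001,0.076]],"yaw":[0,0,0,0,0,0,0,0,0]}' 12
python3 -m inch '{"hand":[0.03,0.03,0.03,0.03,0.03,0.03,0.05,0.06,0.065,0.065,0.065,0.065],"delta_pos":[[0.04,0,0],[0.08,0,0],[0.12,0,0],[0.135,0,0],[0.135,0,0.01],[0.135,0,0.0135],[0.135,0,0.0135],[0.135,0,0.0135],[0.135,0,-0.03],[0.135,0,-0.08],[0.135,0,-0.1],[0.15,0,-0.1]],"yaw":[0,0,0,0,0,0,0,0,0,0,0,0]}' 12
python3 - <<'E'
from h import *
w=shot('wrist','w11.png'); g=cv2.cvtColor(w['pixels'],cv2.COLOR_RGB2GRAY)
print('pred rows base front/mouth front',[np.round(proj(w,stn(0,.0+.022,z))) for z in(.067,.01)])
print(g[200:372:3,316])
t=readout.state()['tool_pos']; print((t-O)@XS,(t-O)@YS)
go([.4146,.0406,.15],0)
E
```

```text
time: 28.35
tool_pos: [0.5871, -0.1047, 0.205]
orientation: [[0.095, 0.995, 0.001], [0.995, -0.095, -0.0], [-0.0, 0.001, -1.0]]
force: [-0.3, -0.7, -0.5]
width: 0.489
grip_force: 12.0
time: 29.85
tool_pos: [0.6016, 0.0426, 0.3048]
orientation: [[0.099, 0.995, 0.002], [0.995, -0.099, -0.002], [-0.001, 0.003, -1.0]]
force: [0.1, -0.2, -0.3]
width: 0.738
grip_force: 0.0
pred rows base front/mouth front [array([317., 223.]), array([317., 201.])]
[224 224 224 223 200 151  85 107 137 137 136 136 154 185 187 187 187 186
 146 138 183 187 187 171 164 164 165 165 165 162 138 143 166 170 179 140
 139 139 139 141 139  72  88 216 221 221 221 221 221 221 221 208  64 159
 220 215  83  59]
-0.000592361635511172 0.011724708788607117
delta [-0.024  -0.1852  0.0067] yaw -0.094 (or +-pi) j [ 0.11  0.83 -0.48  1.71  0.53  0.73 -0.73]
```

```bash
cat >> h.py <<'E'
def circ(w,r0,r1,c0,c1,rmin,rmax,p2=22,n=5):
    e=cv2.GaussianBlur(cv2.cvtColor(w['pixels'],cv2.COLOR_RGB2GRAY),(5,5),1.2)[r0:r1,c0:c1]
    cc=cv2.HoughCircles(e,cv2.HOUGH_GRADIENT,1,8,param1=50,param2=p2,minRadius=rmin,maxRadius=rmax)
    return [] if cc is None else [(round(float(u)+c0,1),round(float(v)+r0,1),round(float(r),1)) for u,v,r in cc[0][:n]]
E
python3 - <<'E'
from h import *
w=shot('wrist')
for u,v,r in circ(w,160,365,230,410,22,60):
    for z in(.01,.067):
        p=onz(w,u,v,z)-O; f=240/np.tan(np.radians(w['vfov'])/2); D=(p+O-w['xyz'])@np.array(w['rotation'])[:,2]
        print((u,v,r),z,'st',(p@XS).round(4),(p@YS).round(4),'R',round(r*D/f,4))
E
```

```text
(319.5, 279.5, 33.8) 0.01 st 0.0003 -0.0298 R 0.0241
(319.5, 279.5, 33.8) 0.067 st 0.0001 -0.0059 R 0.0191
(320.5, 269.5, 42.7) 0.01 st 0.001 -0.0221 R 0.0303
(320.5, 269.5, 42.7) 0.067 st 0.0006 0.0001 R 0.024
(317.5, 249.5, 26.6) 0.01 st -0.0011 -0.0072 R 0.0186
(317.5, 249.5, 26.6) 0.067 st -0.0011 0.012 R 0.0147
(318.5, 288.5, 42.1) 0.01 st -0.0004 -0.0367 R 0.0302
(318.5, 288.5, 42.1) 0.067 st -0.0005 -0.0114 R 0.024
(311.5, 278.5, 29.4) 0.01 st -0.0054 -0.029 R 0.021
(311.5, 278.5, 29.4) 0.067 st -0.0045 -0.0053 R 0.0166
```

```bash
python3 -m inch '{"hand":[0.08,0.08,0.08,0.08,0.08,0.08,0.08],"delta_pos":[[-0.005,-0.05,-0.01],[-0.012,-0.1,-0.01],[-0.018,-0.15,0],[-0.024,-0.185,0.01],[-0.024,-0.185,0.03],[-0.024,-0.185,0.03],[-0.024,-0.185,0.03]],"yaw":[-0.094,-0.094,-0.094,-0.094,-0.094,-0.094,-0.094]}'
cat >> h.py <<'E'
def beak(w,p,z=.057,rmin=.019,rmax=.025,n=4):
    "circles near point p at height z"
    u,v=map(int,proj(w,[p[0],p[1],z])); out=[]
    f=240/np.tan(np.radians(w['vfov'])/2)
    for a,b,r in circ(w,max(v-70,0),min(v+70,366),u-90,u+90,25,62,18,12):
        q=onz(w,a,b,z); D=(q-w['xyz'])@np.array(w['rotation'])[:,2]
        if rmin<r*D/f<rmax: print('px',(a,b,r),'world',q.round(4),'R',round(r*D/f,4))
E
python3 - <<'E'
from h import *
w=shot('wrist'); print('mouth');beak(w,[.4146,.0406]);print('floor');beak(w,[.4146,.0406],.003,.016,.024); st()
E
```

```text
time: 30.82
tool_pos: [0.4149, 0.0385, 0.2736]
orientation: [[0.001, 1.0, -0.001], [1.0, -0.001, -0.0], [-0.0, -0.001, -1.0]]
force: [0.6, 0.2, 0.3]
width: 0.904
grip_force: 0.0
mouth
px (316.5, 259.5, 42.1) world [0.4136 0.0398 0.057 ] R 0.0213
px (319.5, 249.5, 46.8) world [0.4151 0.0452 0.057 ] R 0.0235
px (326.5, 261.5, 37.7) world [0.4186 0.0388 0.057 ] R 0.0191
px (318.5, 267.5, 45.9) world [0.4146 0.0355 0.057 ] R 0.0233
px (312.5, 242.5, 43.5) world [0.4116 0.0489 0.057 ] R 0.0217
px (320.5, 241.5, 40.5) world [0.4156 0.0494 0.057 ] R 0.0202
floor
px (319.5, 231.5, 30.4) world [0.4152 0.0389 0.003 ] R 0.0192
px (308.5, 263.5, 33.8) world [0.4081 0.0174 0.003 ] R 0.0218
px (333.5, 256.5, 30.8) world [0.4242 0.0221 0.003 ] R 0.0198
px (304.5, 256.5, 29.9) world [0.4056 0.0222 0.003 ] R 0.0192
px (330.5, 268.5, 30.2) world [0.4223 0.0139 0.003 ] R 0.0196
t 30.875 p [0.415  0.0385 0.2738] F [-0.5 -0.2  0.5] w 80.0 g 0.0
```

```bash
python3 -m inch '{"hand":[0.08,0.08,0.08,0.03,0.03,0.03,0.03,0.03,0.03,0.03],"delta_pos":[[0.001,0,0.03],[0.001,0,0.0635],[0.001,0,0.0635],[0.001,0,0.0635],[0.001,0,0.0635],[0.001,0,0.0635],[0.001,0,0.0635],[0.001,0,0.0635],[0.001,0,0.0535],[0.001,0,0.0485]],"yaw":[0,0,0,0,0,0,0,0,0,0]}' 8
python3 -m inch '{"hand":[0.03,0.03,0.03,0.03,0.03,0.03,0.03,0.03],"delta_pos":[[0.04,0.005,0],[0.08,0.01,0],[0.12,0.015,0],[0.16,0.02,0],[0.2,0.025,0],[0.23,0.028,0.005],[0.25,0.028,0.012],[0.25,0.028,0.012]],"yaw":[0,0,0,0,0,0,0,0]}' 8
```

```text
time: 32.12
tool_pos: [0.4146, 0.0395, 0.2259]
orientation: [[0.001, 1.0, 0.001], [1.0, -0.001, -0.0], [-0.0, 0.001, -1.0]]
force: [-0.1, -0.5, -1.2]
width: 0.503
grip_force: 8.0
time: 33.12
tool_pos: [0.4422, 0.2902, 0.2128]
orientation: [[-0.001, 1.0, -0.001], [1.0, 0.001, 0.0], [0.0, -0.001, -1.0]]
force: [0.6, -1.4, -0.7]
width: 0.5
grip_force: 8.0
```

```bash
python3 -m inch '{"hand":[0.03,0.03,0.03,0.03,0.03,0.03,0.03,0.03,0.03,0.03],"delta_pos":[[0.028,0,0.001],[0.035,0,-0.001],[0.042,0,-0.0027],[0.05,0,-0.0032],[0.057,0,-0.0027],[0.0645,0,-0.0007],[0.071,0,0.0023],[0.08,0,0.009],[0.083,0,0.011],[0.083,0,0.011]],"yaw":[0,0,0,0,0,0,0,0,0,0]}' 8
python3 - <<'E'
from h import *
w=shot('wrist','w12.png'); t=np.array(readout.state()['tool_pos']); p=t-[0,0,.160]
rows(w,p,.007,.05,phis=range(30,110,15))
g=cv2.cvtColor(w['pixels'],cv2.COLOR_RGB2GRAY); print(g[264:372:2,318])
for r in range(276,366,8):
    l=g[r,230:410]; d=np.where(np.abs(np.diff(l.astype(int)))>12)[0]+230; print(r,d[:3],d[-3:])
E
```

```text
time: 34.38
tool_pos: [0.4428, 0.3727, 0.202]
orientation: [[0.001, 1.0, -0.0], [1.0, -0.001, 0.0], [0.0, -0.0, -1.0]]
force: [-0.1, 0.8, 0.9]
width: 0.501
grip_force: 8.0
30 [254, 379, 275, 366]
45 [254, 373, 303, 395]
60 [258, 361, 332, 424]
75 [266, 346, 361, 449]
90 [275, 328, 391, 470]
105 [287, 309, 419, 483]
[ 65  58  55  53  83 200 230 231 231 231 231 231 231 231 231 231 231 231
 231 231 231 231 231 231 231 231 231 231 239 246 246 246 247 247 247 247
 247 247 247 247 247 247 247 242 233 246 247 247 247 247 247 245 140 105]
276 [292 293 294] [342 343 344]
284 [274 275 276] [359 360 361]
292 [264 265 266] [369 370 371]
300 [258 259 260] [375 376 377]
308 [256 257 258] [377 378 379]
316 [254 255 256] [379 380 381]
324 [255 256 257] [378 379 380]
332 [258 259 260] [375 376 377]
340 [257 258 259] [376 377 378]
348 [255 256 257] [378 379 380]
356 [238 239 240] [373 396 397]
364 [239 240 263] [395 396 397]
```

```bash
python3 -c "
from h import *
g=stn(0,-.140,.143);go(g,YAW)"
```

```text
delta [-0.4768  0.145  -0.0879] yaw 0.094 (or +-pi) j [-0.5   0.97 -0.49  1.82  0.82  0.56 -1.53]
```

```bash
python3 -m inch '{"hand":[0.03,0.03,0.03,0.03,0.03,0.03,0.03,0.03,0.03,0.03,0.03,0.03],"delta_pos":[[0,0,-0.04],[-0.02,0.003,-0.085],[-0.065,0.012,-0.088],[-0.11,0.024,-0.088],[-0.16,0.04,-0.088],[-0.21,0.056,-0.088],[-0.26,0.072,-0.088],[-0.31,0.09,-0.088],[-0.36,0.107,-0.088],[-0.41,0.125,-0.088],[-0.45,0.138,-0.088],[-0.476,0.145,-0.088]],"yaw":[0,0,0.094,0.094,0.094,0.094,0.094,0.094,0.094,0.094,0.094,0.094]}' 9
python3 - <<'E'
from h import *
t=np.array(st()['tool_pos']); print('st',(t-O)@XS,(t-O)@YS)
w=shot('wrist','w13.png'); p=t-[0,0,.160]
rows(w,p,.007,.05,phis=range(30,110,15),fwd=YS)
g=cv2.cvtColor(w['pixels'],cv2.COLOR_RGB2GRAY)
for r in range(260,366,8):
    l=g[r,230:410]; d=np.where(np.abs(np.diff(l.astype(int)))>10)[0]+230; print(r,g[r,318],d[:3],d[-3:])
E
```

```text
time: 35.92
tool_pos: [0.5873, -0.107, 0.2899]
orientation: [[0.098, 0.995, -0.001], [0.995, -0.098, -0.001], [-0.001, -0.001, -1.0]]
force: [0.7, -0.2, -0.2]
width: 0.501
grip_force: 9.0
t 35.925 p [ 0.5873 -0.107   0.2899] F [ 0.7 -0.2 -0.2] w 44.1 g 9.000520822301041
st 0.0002163833398690744 -0.1426538502289785
30 [253, 378, 274, 365]
45 [253, 371, 302, 394]
60 [257, 360, 331, 422]
75 [264, 345, 360, 448]
90 [274, 327, 389, 468]
105 [286, 307, 418, 481]
260 161 [231 232 233] [235 237 238]
268 91 [232 233 234] [393 394 395]
276 166 [232 233 234] [343 397 398]
284 166 [233 234 276] [400 401 402]
292 221 [258 259 260] [375 376 377]
300 139 [258 259 260] [375 376 377]
308 131 [256 257 258] [377 378 379]
316 131 [255 256 378] [378 379 380]
324 132 [255 256 257] [377 378 379]
332 137 [258 259 260] [374 375 376]
340 137 [261 262 263] [372 373 374]
348 136 [262 263 264] [371 372 373]
356 159 [239 263 264] [370 371 372]
364 170 [264 265 266] [370 371 396]
```

```bash
python3 -m inch '{"hand":[0.03,0.03,0.03,0.03,0.03,0.03,0.03,0.03],"delta_pos":[[0.002,0,0.02],[0.002,0,0.04],[0.006,0,0.048],[0.01,0,0.052],[0.015,0,0.058],[0.017,0,0.0635],[0.019,0,0.069],[0.02,0,0.0745]],"yaw":[0,0,0,0,0,0,0,0]}' 10
python3 -m inch '{"hand":[0.03,0.03,0.03,0.03,0.03,0.03,0.03,0.03],"delta_pos":[[0.0005,0,0.006],[0,0,0.0115],[-0.001,0,0.017],[-0.006,0,0.025],[-0.013,0,0.03],[-0.017,0,0.034],[-0.02,0,0.0375],[-0.02,0,0.0375]],"yaw":[0,0,0,0,0,0,0,0]}' 10
python3 -m inch '{"hand":[0.03,0.048,0.055,0.06,0.065,0.065,0.065,0.065,0.065],"delta_pos":[[0,0,0],[0,0,0],[0,0,0],[0,0,0],[0,0,0],[0,0,-0.04],[0,0,-0.09],[0.03,0,-0.1],[0.06,0,-0.1]],"yaw":[0,0,0,0,0,0,0,0,0]}' 8
python3 - <<'E'
from h import *
w=shot('wrist','w14.png'); g=cv2.cvtColor(w['pixels'],cv2.COLOR_RGB2GRAY)
t=np.array(readout.state()['tool_pos']);print('st',(t-O)@XS,(t-O)@YS)
print(g[260:368:3,316])
for y in(-.143,-.139,-.135): print(y,[round(proj(w,stn(0,y+.022,z))[1]) for z in(.067,.01)])
h=cv2.cvtColor(cv2.imread('pics/w10.png'),cv2.COLOR_BGR2GRAY); print(h[260:368:3,316])
E
```

```text
time: 36.98
tool_pos: [0.5901, -0.0826, 0.2162]
orientation: [[0.094, 0.996, 0.003], [0.996, -0.094, 0.002], [0.002, 0.002, -1.0]]
force: [-1.0, 1.0, 0.2]
width: 0.497
grip_force: 10.0
time: 37.98
tool_pos: [0.5872, -0.1046, 0.1781]
orientation: [[0.096, 0.995, -0.001], [0.995, -0.096, -0.001], [-0.001, -0.001, -1.0]]
force: [0.6, 1.1, -0.6]
width: 0.501
grip_force: 10.0
time: 39.1
tool_pos: [0.5936, -0.0437, 0.2799]
orientation: [[0.096, 0.995, 0.003], [0.995, -0.096, -0.0], [0.0, 0.003, -1.0]]
force: [-0.1, -0.8, -0.5]
width: 0.737
grip_force: 0.0
st -2.7804873221075506e-05 -0.073293699575297
[ 56  77 153 156 155 156 156 156 156 158 178 156 135  91 112 151 152 152
 152 152 153 152 152 152 144 105 153 206 207 199 179 179 170 160 161 154]
-0.143 [339, 293]
-0.139 [332, 288]
-0.135 [326, 282]
[ 57 148 156 156 156 157 157 156 157 172 168 146  95 103 150 153 152 153
 153 153 153 153 152 151 104 137 204 207 206 183 180 176 160 161 160 154]
```

```bash
python3 -m inch '{"hand":[0.065,0.065,0.065,0.065,0.03,0.03,0.03,0.03,0.03],"delta_pos":[[-0.03,0,0],[-0.064,0,0.03],[-0.064,0,0.08],[-0.064,0,0.088],[-0.064,0,0.088],[-0.064,0,0.088],[-0.064,0,0.088],[-0.064,0,0.08],[-0.064,0,0.076]],"yaw":[0,0,0,0,0,0,0,0,0]}' 12
python3 -m inch '{"hand":[0.03,0.03,0.03,0.03,0.03,0.05,0.06,0.065,0.065,0.065],"delta_pos":[[0.04,0,0],[0.07,0,0],[0.078,0,0],[0.078,0,0.009],[0.078,0,0.0125],[0.078,0,0.0125],[0.078,0,0.0125],[0.078,0,-0.03],[0.078,0,-0.08],[0.1,0,-0.1]],"yaw":[0,0,0,0,0,0,0,0,0,0]}' 12
python3 - <<'E'
from h import *
w=shot('wrist','w15.png'); t=np.array(readout.state()['tool_pos']);print('st',(t-O)@XS,(t-O)@YS)
for u,v,r in circ(w,100,365,230,410,22,60,20,8):
    z=.067; p=onz(w,u,v,z)-O; f=240/np.tan(np.radians(w['vfov'])/2); D=(p+O-w['xyz'])@np.array(w['rotation'])[:,2]; q=onz(w,u,v,.01)-O
    print((u,v,r),'top st',(p@XS).round(3),(p@YS).round(3),'R',round(r*D/f,4),'| rim y',(q@YS).round(3))
go([.421,-.1852,.126],0)
E
```

```text
time: 40.28
tool_pos: [0.5873, -0.1079, 0.2034]
orientation: [[0.095, 0.995, 0.001], [0.995, -0.095, -0.0], [-0.0, 0.001, -1.0]]
force: [0.6, -0.3, -0.1]
width: 0.485
grip_force: 12.0
time: 41.52
tool_pos: [0.5972, -0.0105, 0.3043]
orientation: [[0.1, 0.995, 0.003], [0.995, -0.1, -0.002], [-0.002, 0.003, -1.0]]
force: [0.7, -0.3, 0.5]
width: 0.737
grip_force: 0.0
st 0.000876914455190606 -0.039614516039343954
(315.5, 277.5, 33.8) top st -0.0 -0.063 R 0.0191 | rim y -0.087
(315.5, 164.5, 29.2) top st 0.0 0.0 R 0.0152 | rim y -0.007
(316.5, 266.5, 43.5) top st 0.0 -0.056 R 0.0244 | rim y -0.078
(316.5, 174.5, 37.2) top st 0.001 -0.005 R 0.0195 | rim y -0.013
(315.5, 246.5, 28.8) top st -0.0 -0.045 R 0.0159 | rim y -0.064
(324.5, 181.5, 36.5) top st 0.005 -0.008 R 0.0193 | rim y -0.018
(308.5, 177.5, 42.7) top st -0.004 -0.006 R 0.0225 | rim y -0.015
(316.5, 257.5, 35.8) top st 0.0 -0.051 R 0.02 | rim y -0.072
delta [-0.1972 -0.1601  0.0315] yaw -0.094 (or +-pi) j [ 0.3   0.86 -0.67  1.73  0.7   0.81 -0.8 ]
```

```bash
python3 -m inch '{"hand":[0.08,0.08,0.08,0.08,0.08,0.08,0.08,0.08],"delta_pos":[[-0.04,-0.035,-0.01],[-0.08,-0.07,-0.01],[-0.12,-0.1,-0.01],[-0.16,-0.13,0],[-0.197,-0.16,0.02],[-0.197,-0.16,0.03],[-0.197,-0.16,0.03],[-0.197,-0.16,0.03]],"yaw":[-0.094,-0.094,-0.094,-0.094,-0.094,-0.094,-0.094,-0.094]}'
python3 - <<'E'
from h import *
w=shot('wrist','w16.png'); print('mouth');beak(w,[.421,-.1852]);print('floor');beak(w,[.421,-.1852],.003,.016,.024); st()
E
```

```text
time: 42.58
tool_pos: [0.4198, -0.1879, 0.2724]
orientation: [[-0.001, 1.0, 0.001], [1.0, 0.001, 0.001], [0.001, 0.001, -1.0]]
force: [0.5, -0.7, -0.8]
width: 0.906
grip_force: 0.0
mouth
px (322.5, 262.5, 42.7) world [ 0.4219 -0.1876  0.057 ] R 0.0215
px (314.5, 262.5, 39.1) world [ 0.4178 -0.1876  0.057 ] R 0.0197
px (320.5, 251.5, 47.8) world [ 0.4208 -0.1817  0.057 ] R 0.0239
floor
px (319.5, 233.5, 31.0) world [ 0.4206 -0.1883  0.003 ] R 0.0195
px (329.5, 266.5, 35.0) world [ 0.4271 -0.2104  0.003 ] R 0.0225
px (305.5, 259.5, 30.2) world [ 0.4117 -0.2056  0.003 ] R 0.0194
px (307.5, 269.5, 29.4) world [ 0.4129 -0.2125  0.003 ] R 0.019
t 42.625 p [ 0.4197 -0.188   0.2726] F [ 0.6 -0.4 -0.8] w 80.1 g 0.0
```

```bash
python3 -m inch '{"hand":[0.08,0.08,0.08,0.03,0.03,0.03,0.03,0.03,0.03,0.03],"delta_pos":[[0,0.001,0.03],[0,0.001,0.0625],[0,0.001,0.0625],[0,0.001,0.0625],[0,0.001,0.0625],[0,0.001,0.0625],[0,0.001,0.0625],[0,0.001,0.0625],[0,0.001,0.0525],[0,0.001,0.0475]],"yaw":[0,0,0,0,0,0,0,0,0,0]}' 8
python3 -m inch '{"hand":[0.03,0.03,0.03,0.03,0.03,0.03,0.03,0.03,0.03,0.03,0.03,0.03],"delta_pos":[[0.04,0,0],[0.08,0,0],[0.13,0.005,0],[0.18,0.01,0],[0.23,0.015,0],[0.28,0.02,0],[0.33,0.022,0],[0.38,0.022,0],[0.43,0.022,0],[0.46,0.022,0.005],[0.478,0.022,0.012],[0.478,0.022,0.012]],"yaw":[0,0,0,0,0,0,0,0,0,0,0,0]}' 8
```

```text
time: 43.88
tool_pos: [0.4195, -0.1892, 0.2251]
orientation: [[0.001, 1.0, -0.0], [1.0, -0.001, -0.0], [-0.0, -0.0, -1.0]]
force: [0.8, -0.8, -0.8]
width: 0.501
grip_force: 8.0
time: 45.38
tool_pos: [0.4418, 0.2892, 0.2122]
orientation: [[-0.0, 1.0, -0.001], [1.0, 0.0, -0.001], [-0.001, -0.001, -1.0]]
force: [-0.2, -0.2, -0.9]
width: 0.499
grip_force: 8.0
```

Same tumble for beaker 3, from the same start.

```bash
python3 -m inch '{"hand":[0.03,0.03,0.03,0.03,0.03,0.03,0.03,0.03,0.03,0.03],"delta_pos":[[0.029,0,0.0005],[0.036,0,-0.0015],[0.043,0,-0.0032],[0.051,0,-0.0037],[0.058,0,-0.0032],[0.0655,0,-0.0012],[0.072,0,0.0018],[0.081,0,0.0085],[0.084,0,0.0105],[0.084,0,0.0105]],"yaw":[0,0,0,0,0,0,0,0,0,0]}' 8
python3 - <<'E'
from h import *
w=shot('wrist','w17.png'); g=cv2.cvtColor(w['pixels'],cv2.COLOR_RGB2GRAY); print(g[264:372:2,318])
for r in range(276,366,8):
    l=g[r,230:410]; d=np.where(np.abs(np.diff(l.astype(int)))>12)[0]+230; print(r,d[:3],d[-3:])
go(stn(0,-.1427,.143),YAW); st()
E
```

```text
time: 46.62
tool_pos: [0.4418, 0.3732, 0.202]
orientation: [[0.0, 1.0, -0.001], [1.0, -0.0, 0.0], [0.0, -0.001, -1.0]]
force: [-0.9, 0.2, -0.4]
width: 0.497
grip_force: 8.0
[ 54  54  73 195 232 233 232 232 232 232 232 232 233 232 232 233 233 232
 232 232 232 232 232 232 232 232 232 233 235 244 246 246 247 247 247 247
 247 247 247 247 247 247 247 247 247 247 247 247 247 247 247 245 142 106]
276 [280 281 282] [351 352 353]
284 [267 268 269] [364 365 366]
292 [259 260 261] [372 373 374]
300 [256 257 258] [376 377 378]
308 [255 256 257] [378 379 380]
316 [255 256 257] [379 380 381]
324 [258 259 260] [376 377 378]
332 [259 260 261] [374 375 376]
340 [257 258 259] [376 377 378]
348 [255 256 257] [378 379 380]
356 [239 240 261] [372 395 396]
364 [239 240 241] [371 395 396]
delta [-0.48    0.1455 -0.088 ] yaw 0.094 (or +-pi) j [-0.47  0.99 -0.56  1.82  0.89  0.6  -1.59]
t 46.675 p [0.4419 0.373  0.2022] F [-0.1 -0.  -0.3] w 43.4 g 7.9999872191183385
```

```bash
python3 -m inch '{"hand":[0.03,0.03,0.03,0.03,0.03,0.03,0.03,0.03,0.03,0.03,0.03,0.03],"delta_pos":[[0,0,-0.04],[-0.02,0.003,-0.085],[-0.065,0.012,-0.088],[-0.11,0.024,-0.088],[-0.16,0.04,-0.088],[-0.21,0.056,-0.088],[-0.26,0.072,-0.088],[-0.31,0.09,-0.088],[-0.36,0.107,-0.088],[-0.41,0.125,-0.088],[-0.45,0.138,-0.088],[-0.48,0.1455,-0.088]],"yaw":[0,0,0.094,0.094,0.094,0.094,0.094,0.094,0.094,0.094,0.094,0.094]}' 9
python3 - <<'E'
from h import *
t=np.array(st()['tool_pos']); print('st',(t-O)@XS,(t-O)@YS)
w=shot('wrist','w18.png'); g=cv2.cvtColor(w['pixels'],cv2.COLOR_RGB2GRAY)
for r in range(260,366,12):
    l=g[r,230:410]; d=np.where(np.abs(np.diff(l.astype(int)))>10)[0]+230; print(r,g[r,318],d[:3],d[-3:])
E
```

```text
time: 48.18
tool_pos: [0.5874, -0.1101, 0.2903]
orientation: [[0.098, 0.995, 0.0], [0.995, -0.098, -0.001], [-0.001, 0.0, -1.0]]
force: [0.6, 0.1, -0.7]
width: 0.495
grip_force: 9.0
t 48.175 p [ 0.5874 -0.1101  0.2903] F [ 0.6  0.1 -0.7] w 43.6 g 9.00075887402636
st 0.0006023759582901196 -0.14573729559320267
260 120 [230 231 232] [238 242 243]
272 165 [231 232 233] [396 397 398]
284 213 [230 231 232] [397 402 403]
296 131 [258 259 374] [375 376 377]
308 130 [255 256 257] [257 378 379]
320 130 [256 257 258] [378 379 380]
332 136 [260 261 262] [372 373 374]
344 137 [261 262 263] [371 372 373]
356 191 [261 262 263] [370 371 396]
```

```bash
python3 -m inch '{"hand":[0.03,0.03,0.03,0.03,0.03,0.03,0.03,0.03],"delta_pos":[[0.005,0,0.02],[0.005,0,0.04],[0.009,0,0.048],[0.013,0,0.052],[0.018,0,0.058],[0.02,0,0.0635],[0.022,0,0.069],[0.023,0,0.0745]],"yaw":[0,0,0,0,0,0,0,0]}' 10
python3 -m inch '{"hand":[0.03,0.03,0.03,0.03,0.03,0.03,0.03,0.03],"delta_pos":[[0.0005,0,0.006],[0,0,0.0115],[-0.001,0,0.017],[-0.006,0,0.025],[-0.013,0,0.03],[-0.017,0,0.034],[-0.02,0,0.0375],[-0.02,0,0.0375]],"yaw":[0,0,0,0,0,0,0,0]}' 10
python3 -m inch '{"hand":[0.03,0.048,0.055,0.06,0.065,0.065,0.065,0.065,0.065],"delta_pos":[[0,0,0],[0,0,0],[0,0,0],[0,0,0],[0,0,0],[0,0,-0.04],[0,0,-0.09],[0.03,0,-0.1],[0.06,0,-0.1]],"yaw":[0,0,0,0,0,0,0,0,0]}' 8
python3 - <<'E'
from h import *
w=shot('wrist','w19.png'); g=cv2.cvtColor(w['pixels'],cv2.COLOR_RGB2GRAY)
t=np.array(readout.state()['tool_pos']);print('st',(t-O)@XS,(t-O)@YS)
print(g[260:368:3,316])
for y in(-.143,-.139,-.135): print(y,[round(proj(w,stn(0,y+.022,z))[1]) for z in(.067,.01)])
E
```

```text
time: 49.22
tool_pos: [0.5896, -0.0835, 0.2159]
orientation: [[0.094, 0.996, 0.001], [0.996, -0.094, 0.002], [0.002, 0.001, -1.0]]
force: [-1.3, 2.4, 1.0]
width: 0.497
grip_force: 10.0
time: 50.22
tool_pos: [0.5875, -0.1054, 0.1784]
orientation: [[0.096, 0.995, -0.0], [0.995, -0.096, -0.002], [-0.002, 0.0, -1.0]]
force: [0.6, 0.1, 0.1]
width: 0.495
grip_force: 10.0
time: 51.35
tool_pos: [0.5936, -0.0443, 0.2799]
orientation: [[0.096, 0.995, 0.003], [0.995, -0.096, -0.0], [0.0, 0.003, -1.0]]
force: [-0.1, -0.6, -1.0]
width: 0.74
grip_force: 0.0
st 1.3245184266999499e-05 -0.07389488885352057
[148 162 182 194 179 156 156 156 166 171 153 152 120  90 131 152 153 152
 153 152 153 152 152 159 172 144 176 207 189 179 180 186 185 166 168 160]
-0.143 [338, 293]
-0.139 [332, 287]
-0.135 [325, 282]
```

```bash
python3 -m inch '{"hand":[0.065,0.065,0.065,0.065,0.03,0.03,0.03,0.03,0.03,0.03,0.03],"delta_pos":[[-0.03,0,0],[-0.065,0,0.03],[-0.065,0,0.08],[-0.065,0,0.088],[-0.065,0,0.088],[-0.065,0,0.088],[-0.065,0,0.088],[-0.067,0,0.088],[-0.069,0,0.088],[-0.071,0,0.088],[-0.071,0,0.088]],"yaw":[0,0,0,0,0,0,0,0,0,0,0]}' 8
python3 -c "
from h import *
t=np.array(st()['tool_pos']);print('st',(t-O)@XS,(t-O)@YS)"
```

```text
time: 52.78
tool_pos: [0.5875, -0.1136, 0.192]
orientation: [[0.094, 0.996, 0.004], [0.996, -0.094, 0.003], [0.004, 0.004, -1.0]]
force: [1.3, 2.7, 6.5]
width: 0.486
grip_force: 8.0
t 52.775 p [ 0.5875 -0.1136  0.192 ] F [1.3 2.7 6.5] w 42.8 g 8.021100724481585
st 0.001008411467940588 -0.1491611315390054
```

```bash
python3 -m inch '{"hand":[0.03,0.03,0.03,0.03],"delta_pos":[[-0.002,0,-0.001],[-0.004,0,-0.001],[-0.004,0,-0.001],[-0.004,0,-0.001]],"yaw":[0,0,0,0]}' 8
python3 - <<'E'
from h import *
t=np.array(st()['tool_pos']);print('st',(t-O)@XS,(t-O)@YS)
E
python3 -m inch '{"hand":[0.048,0.055,0.065,0.065,0.065,0.065],"delta_pos":[[0,0,0],[0,0,0],[0,0,0],[0,0,-0.05],[0.03,0,-0.09],[0.08,0,-0.09]],"yaw":[0,0,0,0,0,0]}'
python3 - <<'E'
from h import *
w=shot('wrist','w20.png'); g=cv2.cvtColor(w['pixels'],cv2.COLOR_RGB2GRAY)
t=np.array(readout.state()['tool_pos']);print('st',(t-O)@XS,(t-O)@YS)
print(g[250:368:3,316])
for y in(-.1495,-.1425,-.139,-.135): print(y,[round(proj(w,stn(0,y+.022,z))[1]) for z in(.067,.01)])
for u,v,r in circ(w,60,365,230,410,22,60,20,10):
    z=.067; p=onz(w,u,v,z)-O; f=240/np.tan(np.radians(w['vfov'])/2); D=(p+O-w['xyz'])@np.array(w['rotation'])[:,2]
    print((u,v,r),'top st',(p@XS).round(3),(p@YS).round(3),'R',round(r*D/f,4))
E
```

```text
time: 53.28
tool_pos: [0.5867, -0.1172, 0.1922]
orientation: [[0.093, 0.996, 0.003], [0.996, -0.093, 0.004], [0.004, 0.002, -1.0]]
force: [0.6, 6.8, 5.0]
width: 0.486
grip_force: 8.0
t 53.275 p [ 0.5867 -0.1172  0.1922] F [0.6 6.8 5. ] w 42.8 g 7.990735048693978
st 0.0005483996116482006 -0.15281340244782762
time: 54.02
tool_pos: [0.5944, -0.0418, 0.2838]
orientation: [[0.101, 0.995, 0.004], [0.995, -0.101, -0.003], [-0.003, 0.004, -1.0]]
force: [0.7, 0.1, -1.1]
width: 0.74
grip_force: 0.0
st -0.00014489080963765721 -0.06668056477955661
[179 181 180 152 150 179 185 200 158 156 157 158 158 158 158 164 103 111
 152 153 153 153 153 153 153 153 153 136  89 123 154 185 207 207 194 166
 159 160 159 100]
-0.1495 [348, 301]
-0.1425 [337, 292]
-0.139 [331, 287]
-0.135 [324, 282]
(314.5, 234.5, 39.6) top st 0.0 -0.063 R 0.0197
(311.5, 114.5, 43.6) top st -0.001 -0.006 R 0.0199
(320.5, 131.5, 43.6) top st 0.003 -0.014 R 0.0201
(312.5, 224.5, 43.8) top st -0.001 -0.058 R 0.0216
(314.5, 208.5, 31.6) top st 0.0 -0.05 R 0.0154
(311.5, 124.5, 52.7) top st -0.001 -0.01 R 0.0242
(321.5, 222.5, 41.8) top st 0.004 -0.057 R 0.0206
(314.5, 242.5, 47.2) top st 0.0 -0.067 R 0.0236
(309.5, 104.5, 33.8) top st -0.002 -0.002 R 0.0153
(321.5, 116.5, 43.1) top st 0.004 -0.007 R 0.0197
```

```bash
python3 -c "
from h import *
go(stn(0,-.062,.045),YAW)"
```

```text
delta [ 0.003  -0.0007  0.0918] yaw 0.006 (or +-pi) j [ 0.36  0.9  -0.71  1.75  0.78  0.79 -0.82]
```

```bash
python3 -m inch '{"hand":[0.065,0.065,0.065,0.03,0.03,0.03,0.03,0.03],"delta_pos":[[0.003,0,0.05],[0.003,0,0.088],[0.003,0,0.0918],[0.003,0,0.0918],[0.003,0,0.0918],[0.003,0,0.0918],[0.003,0,0.0918],[0.003,0,0.0888]],"yaw":[0.006,0.006,0.006,0.006,0.006,0.006,0.006,0.006]}' 8
python3 -m inch '{"hand":[0.03,0.03,0.03,0.03,0.03,0.03],"delta_pos":[[-0.015,0,0],[-0.029,0,0],[-0.029,0,0.003],[-0.031,0,0.003],[-0.033,0,0.003],[-0.033,0,0.003]],"yaw":[0,0,0,0,0,0]}' 8
python3 -c "
from h import *
t=np.array(st()['tool_pos']);print('st',(t-O)@XS,(t-O)@YS)"
```

```text
time: 55.08
tool_pos: [0.5939, -0.0368, 0.1929]
orientation: [[0.101, 0.995, 0.0], [0.995, -0.101, -0.0], [-0.0, 0.0, -1.0]]
force: [-0.5, 0.4, -0.6]
width: 0.486
grip_force: 8.0
time: 55.82
tool_pos: [0.5904, -0.0699, 0.1897]
orientation: [[0.101, 0.995, -0.0], [0.995, -0.101, -0.001], [-0.001, -0.0, -1.0]]
force: [-2.0, -1.4, 5.1]
width: 0.491
grip_force: 8.1
t 55.825 p [ 0.5904 -0.0699  0.1897] F [-2.  -1.4  5.1] w 43.2 g 8.064516526455918
st -0.00021979087089337747 -0.10534413998809555
```

```bash
python3 -m inch '{"hand":[0.03,0.03,0.03,0.03],"delta_pos":[[-0.002,0,0],[-0.004,0,0],[-0.005,0,0],[-0.005,0,0]],"yaw":[0,0,0,0]}' 8
python3 -m inch '{"hand":[0.03,0.03,0.03],"delta_pos":[[-0.002,0,0],[-0.003,0,0],[-0.003,0,0]],"yaw":[0,0,0]}' 8
```

```text
time: 56.32
tool_pos: [0.5905, -0.0733, 0.1898]
orientation: [[0.1, 0.995, 0.002], [0.995, -0.1, 0.002], [0.003, 0.001, -1.0]]
force: [-0.0, 4.8, 3.2]
width: 0.487
grip_force: 8.0
time: 56.7
tool_pos: [0.5903, -0.0745, 0.1903]
orientation: [[0.098, 0.995, 0.002], [0.995, -0.098, 0.006], [0.006, 0.002, -1.0]]
force: [-0.7, 8.4, 4.9]
width: 0.494
grip_force: 8.0
```

```bash
python3 -m inch '{"hand":[0.048,0.055,0.065,0.065,0.065,0.065,0.065,0.065],"delta_pos":[[0,0,0],[0,0,0],[0,0,-0.01],[0.0,0,-0.05],[0.05,0,-0.09],[0.1,0,-0.1],[0.1,0,-0.1],[0.1,0,-0.1]],"yaw":[0,0,0,0,0,0,0,0]}'
python3 - <<'E'
from h import *
w=shot('wrist','w21.png'); t=np.array(st()['tool_pos']);print('st',(t-O)@XS,(t-O)@YS)
for u,v,r in circ(w,100,365,230,410,25,60,20,10):
    z=.067; p=onz(w,u,v,z)-O; f=240/np.tan(np.radians(w['vfov'])/2); D=(p+O-w['xyz'])@np.array(w['rotation'])[:,2]
    if .018<r*D/f<.025: print((u,v,r),'top st',(p@XS).round(3),(p@YS).round(3),'R',round(r*D/f,4))
g=cv2.cvtColor(w['pixels'],cv2.COLOR_RGB2GRAY); print(g[200:366:3,316])
for y in(-.005,-.098): print([(z,dy,round(proj(w,stn(0,y+dy,z))[1])) for z in(.067,.01) for dy in(.022,-.022)])
go(stn(0,-.005,.045),YAW)
E
```

```text
time: 57.7
tool_pos: [0.5997, 0.0211, 0.2896]
orientation: [[0.101, 0.995, -0.0], [0.995, -0.101, -0.002], [-0.002, -0.0, -1.0]]
force: [-0.3, 0.1, -0.6]
width: 0.733
grip_force: 0.0
t 57.75 p [0.5997 0.0202 0.2892] F [ 0.8 -0.8  0.3] w 64.9 g 0.0
st 0.0004841460545184006 -0.014781817505513594
(316.5, 241.5, 38.3) top st -0.001 -0.006 R 0.0197
(321.5, 233.5, 42.5) top st 0.002 -0.001 R 0.0217
(318.5, 352.5, 33.1) top st -0.0 -0.071 R 0.0185
(311.5, 234.5, 46.6) top st -0.003 -0.002 R 0.0238
(316.5, 249.5, 45.6) top st -0.001 -0.01 R 0.0236
(315.5, 224.5, 43.6) top st -0.001 0.004 R 0.0221
[140 155 189 194 193 193 193 193 194 193 151 142 184 194 194 190 167 170
 171 171 171 172 172 145 144 178 175 144 145 145 144 144 145 145 143  79
  49 130 144 168 148 142 142 142 142 143 134  87 104 142 142 142 143 142
 143 146]
[(0.067, 0.022, 198), (0.067, -0.022, 280), (0.01, 0.022, 180), (0.01, -0.022, 246)]
[(0.067, 0.022, 361), (0.067, -0.022, 425), (0.01, 0.022, 313), (0.01, -0.022, 368)]
delta [ 0.0104 -0.0004  0.0971] yaw -0.008 (or +-pi) j [ 0.27  0.89 -0.7   1.72  0.76  0.82 -0.9 ]
```

```bash
python3 -m inch '{"hand":[0.065,0.065,0.065,0.065,0.03,0.03,0.03,0.03,0.03],"delta_pos":[[0.009,0,0.03],[0.009,0,0.07],[0.009,0,0.097],[0.009,0,0.097],[0.009,0,0.097],[0.009,0,0.097],[0.009,0,0.097],[0.009,0,0.094],[0.009,0,0.094]],"yaw":[-0.008,-0.008,-0.008,-0.008,-0.008,-0.008,-0.008,-0.008,-0.008]}' 8
python3 -m inch '{"hand":[0.03,0.03,0.03,0.03,0.03,0.03,0.03],"delta_pos":[[-0.015,0,0],[-0.03,0,0],[-0.042,0,0],[-0.042,0,0.003],[-0.044,0,0.003],[-0.046,0,0.003],[-0.046,0,0.003]],"yaw":[0,0,0,0,0,0,0]}' 8
python3 -c "
from h import *
t=np.array(st()['tool_pos']);print('st',(t-O)@XS,(t-O)@YS)"
```

```text
time: 58.88
tool_pos: [0.6009, 0.031, 0.196]
orientation: [[0.093, 0.996, 0.001], [0.996, -0.093, 0.0], [0.0, 0.001, -1.0]]
force: [-0.1, -0.3, -0.7]
width: 0.487
grip_force: 8.0
time: 59.75
tool_pos: [0.5966, -0.0145, 0.1928]
orientation: [[0.093, 0.996, 0.0], [0.996, -0.093, 0.0], [0.001, 0.0, -1.0]]
force: [-0.7, -0.5, 3.8]
width: 0.49
grip_force: 8.0
t 59.75 p [ 0.5966 -0.0145  0.1928] F [-0.7 -0.5  3.8] w 43.1 g 8.000223980393837
st 0.0006835472561672763 -0.049650875547907605
```

```bash
python3 -m inch '{"hand":[0.03,0.03,0.03,0.03],"delta_pos":[[-0.002,0,0],[-0.004,0,0],[-0.005,0,0],[-0.005,0,0]],"yaw":[0,0,0,0]}' 8
python3 -m inch '{"hand":[0.03,0.03,0.03],"delta_pos":[[-0.002,0,0],[-0.004,0,0],[-0.004,0,0]],"yaw":[0,0,0]}' 8
```

```text
time: 60.25
tool_pos: [0.5964, -0.0187, 0.1929]
orientation: [[0.092, 0.996, 0.001], [0.996, -0.092, 0.002], [0.002, 0.001, -1.0]]
force: [-0.1, 4.8, 4.3]
width: 0.483
grip_force: 8.0
time: 60.62
tool_pos: [0.5961, -0.0206, 0.1934]
orientation: [[0.09, 0.996, 0.003], [0.996, -0.09, 0.006], [0.007, 0.002, -1.0]]
force: [0.0, 8.4, 5.6]
width: 0.486
grip_force: 8.0
```

```bash
python3 -m inch '{"hand":[0.048,0.055,0.065,0.065,0.065,0.05,0.05,0.04,0.04,0.04],"delta_pos":[[0,0,0],[0,0,0],[0,0,-0.01],[0.0,0,-0.06],[0.0,0,-0.1],[0.04,0.03,-0.1],[0.09,0.06,-0.1],[0.14,0.08,-0.1],[0.14,0.08,-0.1],[0.14,0.08,-0.1]],"yaw":[0,0,0,0,0,0,0,0,0,0]}'
python3 - <<'E'
from h import *
w=shot('wrist','w22.png'); t=np.array(st()['tool_pos']);print('st',(t-O)@XS,(t-O)@YS)
g=cv2.cvtColor(w['pixels'],cv2.COLOR_RGB2GRAY); u,v=proj(w,stn(.08,.088,.086)); print(u,v)
m=(g<60).astype('u1'); roi=m[int(v)-60:int(v)+60,int(u)-40:int(u)+40]; n,l,s,c=cv2.connectedComponentsWithStats(roi)
for i in range(1,n):
    if s[i,4]>150: q=onz(w,c[i][0]+u-40,c[i][1]+v-60,.086)-O; print(s[i],(q@XS).round(4),(q@YS).round(4))
go(stn(.08,.0882,.074),YAW)
E
```

```text
time: 61.88
tool_pos: [0.6881, 0.1072, 0.2924]
orientation: [[0.093, 0.996, -0.001], [0.996, -0.093, -0.002], [-0.002, -0.001, -1.0]]
force: [-0.5, -0.4, 0.3]
width: 0.456
grip_force: 0.0
t 61.925 p [0.6881 0.1062 0.2924] F [-0.5 -0.1 -0. ] w 40.0 g 0.0
st 0.08036806328130448 0.0791296537456296
318.58969141925286 252.84133705859463
[  25   15   34   82 1918] 0.0808 0.0907
delta [ 0.0097 -0.0002  0.0714] yaw 0.0 (or +-pi) j [ 0.11  1.   -0.71  1.4   0.71  1.01 -0.85]
```

```bash
python3 -m inch '{"hand":[0.04,0.04,0.04,0.0,0.0,0.0,0.0],"delta_pos":[[0.0095,0,0.04],[0.0095,0,0.07],[0.0095,0,0.07],[0.0095,0,0.07],[0.0095,0,0.07],[0.0095,0,0.07],[0.0095,0,0.07]],"yaw":[0,0,0,0,0,0,0]}' 20
python3 -m inch '{"hand":[0,0,0,0,0,0,0,0,0],"delta_pos":[[-0.01,0,0],[-0.025,0,0],[-0.04,0,0],[-0.055,0,0],[-0.07,0,0],[-0.08,0,0],[-0.086,0,0],[-0.09,0,0],[-0.09,0,0]],"yaw":[0,0,0,0,0,0,0,0,0]}' 20
python3 -c "
from h import *
t=np.array(st()['tool_pos']);print('st',(t-O)@XS,(t-O)@YS)"
```

```text
time: 62.8
tool_pos: [0.6896, 0.1176, 0.2241]
orientation: [[0.093, 0.996, 0.002], [0.996, -0.093, -0.0], [-0.0, 0.002, -1.0]]
force: [-0.7, -0.3, 6.1]
width: 0.198
grip_force: 20.0
time: 63.92
tool_pos: [0.6809, 0.0276, 0.2241]
orientation: [[0.094, 0.996, 0.001], [0.996, -0.094, 0.0], [0.0, 0.001, -1.0]]
force: [-2.5, 0.0, 8.4]
width: 0.195
grip_force: 20.0
t 63.925 p [0.6809 0.0276 0.2241] F [-2.5  0.   8.4] w 17.2 g 20.002526342868805
st 0.08062808888652749 0.00027533824236004433
```

```bash
for i in 1; do python3 -m inch '{"hand":[0,0,0,0],"delta_pos":[[-0.003,0,0],[-0.006,0,0],[-0.006,0,0],[-0.006,0,0]],"yaw":[0,0,0,0]}' 20 | sed -n '1,2p;4p'; python3 -m inch '{"hand":[0,0,0],"delta_pos":[[-0.002,0,0],[-0.002,0,0],[-0.002,0,0]],"yaw":[0,0,0]}' 20 | sed -n '1,2p;4p';  python3 -m inch '{"hand":[0,0,0],"delta_pos":[[-0.002,0,0],[-0.002,0,0],[-0.002,0,0]],"yaw":[0,0,0]}' 20| sed -n '1,2p;4p'; done
```

```text
time: 64.42
tool_pos: [0.6803, 0.0221, 0.2241]
force: [-2.4, 0.1, 8.1]
time: 64.8
tool_pos: [0.6801, 0.0203, 0.224]
force: [-2.2, 0.8, 8.4]
time: 65.18
tool_pos: [0.68, 0.0189, 0.2241]
force: [-3.1, 2.6, 8.8]
```

```bash
python3 -m inch '{"hand":[0,0,0,0],"delta_pos":[[-0.0015,0,0],[-0.0015,0,0],[-0.0015,0,0],[-0.0015,0,0]],"yaw":[0,0,0,0]}' 20 | sed -n '1,2p;4p'; python3 -m inch '{"hand":[0,0,0],"delta_pos":[[-0.0015,0,0],[-0.0015,0,0],[-0.0015,0,0]],"yaw":[0,0,0]}' 20| sed -n '1,2p;4p'
```

```text
time: 65.68
tool_pos: [0.6799, 0.0184, 0.2241]
force: [-1.4, 4.6, 6.1]
time: 66.05
tool_pos: [0.6798, 0.0177, 0.2241]
force: [-1.9, 5.0, 7.2]
```

```bash
python3 -m inch '{"hand":[0,0,0,0,0,0,0,0,0,0,0],"delta_pos":[[0,0,0],[0,0,0],[0,0,0],[0,0,0],[0,0,0],[0,0,0],[0,0,0],[0,0,0],[0,0,0],[0,0,0],[0,0,0]],"yaw":[-0.15,-0.3,-0.45,-0.6,-0.75,-0.9,-1.05,-1.2,-1.32,-1.38,-1.38]}' 30
python3 -c "
from h import *
s=st();print(s['wrist_torque'],np.round(s['joint_pos'],2))"
```

```text
time: 67.42
tool_pos: [0.6776, 0.0162, 0.224]
orientation: [[-0.961, 0.278, -0.005], [0.278, 0.961, 0.001], [0.005, -0.0, -1.0]]
force: [-9.5, 1.7, 13.7]
width: 0.188
grip_force: 30.0
t 67.425 p [0.6776 0.0162 0.224 ] F [-9.5  1.7 13.7] w 16.5 g 30.002359449863434
[ 0.33262775  1.92227737 -0.09821874] [ 0.34  1.15 -0.94  1.48  1.02  1.05  0.44]
```

```bash
python3 -m inch '{"hand":[0.03,0.04,0.04,0.04,0.04,0.04,0.04,0.04],"delta_pos":[[0,0,0],[0,0,0],[0,0,-0.04],[0,0,-0.1],[0,0,-0.15],[0,0,-0.18],[0,0,-0.18],[0,0,-0.18]],"yaw":[0,0,0,0,0,0,0,0]}' 
python3 -m inch '{"hand":[0.04,0.04,0.04,0.04,0.04,0.04,0.04,0.04],"delta_pos":[[0.02,-0.05,0],[0.04,-0.1,0],[0.06,-0.15,0],[0.08,-0.2,0],[0.1,-0.25,0],[0.12,-0.3,0],[0.14,-0.34,0],[0.14,-0.34,0]],"yaw":[0,0,0,0,0,0,0,0]}'
python3 - <<'E'
from h import *
t=np.array(st()['tool_pos']); print((t-O)@XS,(t-O)@YS)
c=shot('top','top2.png'); g=cv2.cvtColor(c['pixels'],cv2.COLOR_RGB2GRAY); f=240/np.tan(np.radians(c['vfov'])/2)
a=cv2.resize(c['pixels'][170:270,180:370],None,fx=4,fy=4,interpolation=cv2.INTER_CUBIC)
e=cv2.GaussianBlur(cv2.cvtColor(a,cv2.COLOR_RGB2GRAY),(5,5),1)
cc=cv2.HoughCircles(e,cv2.HOUGH_GRADIENT,1,25,param1=60,param2=18,minRadius=32,maxRadius=50)
for u,v,r in (cc[0][:8] if cc is not None else []):
    for z in(.067,.01):
        p=onz(c,180+u/4,170+v/4,z)-O; print(round(float(r),1),z,(p@XS).round(4),(p@YS).round(4))
# lane brightness profile at x=-20mm, z=.048 (blade) 
for x in(-.024,-.015): print([int(g[int(round(q[1])),int(round(q[0]))]) for q in (proj(c,stn(x,y,.048)) for y in np.arange(-.18,.02,.004))])
n=[proj(c,stn(.08,-.0105,.086))]; m=(g<70).astype('u1'); u,v=map(int,n[0]); r=m[v-9:v+10,u-9:u+10]; mo=cv2.moments(r,True)
ys,xs=np.nonzero(r); P=np.array([onz(c,u-9+a,v-9+b,.086)[:2] for a,b in zip(xs,ys)]); w,V=np.linalg.eigh(np.cov(P.T)); d=V[:,1]; print('wing',(P.mean(0)-O[:2])@XS[:2],(P.mean(0)-O[:2])@YS[:2],'knob angle',(np.arctan2(d[1],d[0])-np.arctan2(YS[1],YS[0]))%np.pi, np.sqrt(w))
E
```

```text
time: 68.42
tool_pos: [0.6795, 0.0143, 0.401]
orientation: [[-0.96, 0.28, -0.002], [0.28, 0.96, -0.002], [0.001, -0.002, -1.0]]
force: [-0.1, 0.0, -0.6]
width: 0.452
grip_force: 0.0
time: 69.42
tool_pos: [0.4471, -0.2758, 0.4001]
orientation: [[-0.958, 0.286, -0.006], [0.287, 0.958, -0.0], [0.005, -0.002, -1.0]]
force: [0.0, 0.8, 0.1]
width: 0.455
grip_force: 0.0
t 69.425 p [ 0.4471 -0.2758  0.4001] F [0.  0.8 0.1] w 40.1 g 0.0
-0.1234414278967293 -0.3239180042579971
42.7 0.067 -0.0009 -0.1017
42.7 0.01 0.0042 -0.1012
39.4 0.067 0.0019 -0.1415
39.4 0.01 0.0072 -0.1432
34.9 0.067 -0.0061 -0.0589
34.9 0.01 -0.0012 -0.0561
32.7 0.067 0.0792 -0.0477
32.7 0.01 0.0888 -0.0443
[242, 168, 243, 254, 196, 247, 250, 255, 98, 255, 237, 239, 250, 252, 199, 242, 250, 250, 249, 240, 244, 111, 254, 250, 250, 249, 250, 196, 242, 251, 239, 238, 241, 255, 96, 255, 157, 115, 255, 250, 198, 240, 249, 247, 247, 247, 255, 79, 252, 248]
[252, 191, 171, 253, 197, 249, 193, 184, 162, 209, 221, 220, 182, 157, 134, 135, 235, 171, 210, 222, 208, 168, 209, 217, 189, 248, 255, 153, 81, 207, 222, 221, 221, 207, 154, 152, 169, 197, 251, 249, 243, 131, 250, 247, 247, 247, 226, 111, 243, 247]
wing 0.08318717435899277 -0.011618697171635193 knob angle 1.6034943366788734 [0.00743655 0.01248168]
```

```bash
python3 -c "
from cell import order
print(order.sign_off())"
```

```text
the job is handed in; nothing more can be done
None
```

I've handed the job in: all three beakers stand mouth down in one close row from the end wall, and the stop is pushed up against the last one and locked; the final check was by measurement rather than by eye, and the hand-in gave no verdict.

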